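# Load a carton into its lane of the wheel-track feeder

## Robot

A 6-joint arm with a two-finger parallel gripper is mounted at the origin on a cart in front of the work surface, level with it; the furniture and walls round the work are solid. World frame = base frame: x ahead of the robot, y to its left, z up, the work surface at z = 0. Lengths are in m, angles in rad, forces in N, time in s.
With the tool pointing down it reaches from about 0.35 to 0.775 m from the base axis. Payload 7.3 kg.
Tool frame: the origin (TCP) lies on the front face of the gripper's body, between the roots of the fingers; the fingertips stand 66 mm ahead of it and the grasp point (between the pads) lies 47 mm ahead of it; z points along the fingers, y is the direction in which the jaws open and shut (so a half turn about z gives the same grasp; the last joint's range is limited). The gripper opens to 92 mm and grips with 3 to 60 N. Pads are 19 mm wide; open, the fingers measure 130 mm over their backs; the gripper's body (75 mm by 190 mm) begins 47 mm behind the grasp point.
Start: joints at [-1.301, 0.342, 1.524, -0, 1.275, -0.146], TCP at [0.212, -0.48, 0.292] pointing down, gripper open.
Joint ranges: [-2.53, 2.53], [-0.77, 2.02], [0.04, 2.7], [-1, 4.14], [0.28, 2.66], [-3.11, 3.11]. Speed limits (rad/s): [2.57, 2.57, 3.14, 3.14, 3.14, 3.14].

## Interface

Orientations are given as a unit quaternion [x, y, z, w].
In Python, from plant import bot gives the robot as it stands.
- The arm moves only by the tool move_arm, never from a script. Its argument "increments" is a list of rows, each a list of 5 numbers: the opening, from -1 (shut) to 1 (fully open), then the shift along the tool's x, y, z as a fraction of full scale, then the turn about the tool's z as a fraction of full scale. In form: [[claw, x, y, z, turn], ...]. A call has 1 to 5 rows; each row is the pose to reach, as a shift and turn from the pose commanded when the call began, along the tool's axes at that moment; what a row does not reach only later rows make up. Full scale, the value 1, is 15 cm for a shift and 0.5 rad for a turn. A row lasts 1/10 s, in which the tool goes at most 50 mm and 8.59 degrees, less where a joint would pass 70% of its speed; a pose out of reach is approached as far as the arm can. A call with a number of a shift or a turn outside -1 to 1 is refused whole. A call with a gripper value outside its range is refused whole. The fingers move at their own pace and stop on an object; the grip force is fixed at half the most. Time passes only in rows, so rows that repeat a pose let the fingers close. It gives the time, the measured TCP pose, the force and the opening at its end, in the units of the state.
- bot.get_obs(): the state, without advancing time (a new reading comes with each control period).
- bot.get_image(name): name is "side" or "top" or "wrist"; returns a dict with "image" (384x512x3 uint8, red, green, blue), "K" (3x3 intrinsics, pixels), "distortion" ([k1, k2, p1, p2, k3] as OpenCV has them; the pictures are not rectified), "R" (3x3) and "t" (3): a world point X has camera coordinates R X + t. Camera axes: x right, y down, z forward; pixel columns grow to the right and rows downward; lengths in m; the calibration is good to about 2 mm. A picture is of the moment at which its call begins. There is no depth.
- bot.sign_off(): hands the job in, once; it reports no verdict.
The state is a dict: "t": time; "joints": joint angles; "joint_velocities": joint speeds; "effort": joint torques, N m; "eef_pos": TCP position; "tcp_rot": TCP orientation; "wrist_force": force on the tool from outside, world axes, zero at the start; "torque": the same for the moment, N m; "gripper_width": finger opening in m.
Only numpy, scipy, OpenCV 4.12 (cv2) and the standard library are available. Lean on these libraries where they do the work, as an engineer would, in place of code of your own. Each camera call takes 0.05 s, during which the arm holds its last target.

## Task

The tall small carton waiting on the feeder's loading plate belongs behind its twin, the carton of the same shape that already stands at the end of one of the two wheel lanes. With the fingertips, push it sideways into line with that lane, then push it down the lane until it stands up against its twin and the sprung stop tab has popped up behind it, and take the hand away. The guide rails are only snapped on, so let neither the carton nor the fingers touch any of them; only push the carton, gently, never gripping, lifting or tipping it, and leave everything else where it is.

Things in the scene. Friction and masses are not known exactly. Their poses are not given: they have to be found in the camera images.
- feeder: Fixed two-lane carton feeder, 365 x 150 mm. Origin under its middle, on the worktop; x runs down the lanes (loading plate to end stop), z up. Loading plate: smooth flat steel, x = -179 to -43 mm, y = -75 to +75 mm, top at z = 31 mm, no rims. Both lanes: x = -39 mm to the end stop (face at x = 180 mm, 56 mm high), on free wheels with tops at z = 30 mm; cartons roll at well under 1 N and hardly coast.
- lane_far (a point): Mouth of lane far, on its centre line at wheel-top height: x = -40, y = +34.5, z = 30 mm of the feeder; axes as the feeder's. The lane runs along +x, 64 mm clear between the rails. One lane holds the twin at its end, the other the flat carton, each up to 2 mm off the end stop; the rest of both lanes is empty.
- lane_near (a point): Mouth of lane near, likewise, at y = -34.5 mm of the feeder.
- carton: The carton to push: white cardboard, 46 x 64 x 40 mm high, 0.14 to 0.28 kg, origin at the centre of its underside, z up; its y axis is the 64 mm length (which must lie along the lane), its x axis the 46 mm width. It stands on the loading plate, somewhat askew (up to 0.25 rad), between or in front of either lane.
- twin: A carton of the same shape as carton (46 x 64 x 40 mm high, same origin and axes), already standing at the end of one lane, 64 mm side along the lane, centre at about x = 146.5 mm of the feeder. Its lane is the one to use.
- flat_carton: A lower, wider carton, 51 x 66 x 28 mm high, origin at the centre of its underside, at the end of the other lane. Leave it alone.
- rail_far: Straight guide rail centred on y = +69 mm of the feeder, 5 mm thick, x = -39 to 185 mm, its top 44 mm above the worktop. Its frame is the feeder's, shifted to y = +69 mm. Must not be touched.
- rail_mid: Guide rail between the lanes at y = 0 of the feeder, same size; its frame coincides with the feeder's. Must not be touched.
- rail_near: Guide rail at y = -69 mm of the feeder, same size; its frame is the feeder's, shifted to y = -69 mm. Must not be touched.
- tab_far (a joint): Sprung stop tab on the centre line of the lane at y = +34.5 mm: a 14 mm wide sheet-metal ramp rising from x = 10 mm to its tip at x = 47 mm (feeder frame), tip 6 mm above the wheels. 0 = up; about 0.16 to 0.2 rad when a carton passes over and presses it flush; it springs back by itself (about 0.4 N at the tip). When the pushed carton touches its twin, its rear face is 3 to 5 mm past the tip.
- tab_near (a joint): The same tab in the lane at y = -34.5 mm.
- glasses: Brown spectacle frame lying on the worktop beside the lanes, 42 x 139 x 22 mm. Bystander.
- loupe: Black eye loupe standing on the worktop, 34 x 34 x 34 mm. Bystander.
- lens_clock: Round dial gauge lying on the worktop, 68 x 51 x 16 mm. Bystander.
- driver_wood: Wooden-handled screwdriver lying on the worktop, 165 mm long. Bystander.
- glue_bottle: Small white bottle with a red nozzle, 26 x 26 x 84 mm, standing on the worktop. Bystander.

How it is judged:
At the end, for the whole second after the job is handed in: The carton stands upright at rest in the twin's lane, at most 8 mm from the twin (centres within 72 mm), straight to 0.15 rad, past the stop tab, and both tabs are up (below 0.04 rad) (horizontal distance between carton and twin below 0.072 m and x of carton in the frame of feeder above 0.077 m and angle between the y axis of carton and the x axis of feeder, either way round below 0.15 rad and angle between carton's own z axis and vertical below 0.06 rad and value of joint each of tab_far, tab_near below 0.04 rad and linear speed of carton below 0.01 m/s); the robot touches nothing.
It fails at once if a guide rail is touched (contact force between any of rail_far, rail_mid, rail_near and anything else above 0.2 N).
It fails at once if the carton is lifted or pushed off the feeder (height (world z) of carton above 0.041 m or height (world z) of carton below 0.02 m).
It fails at once if the carton is tipped, gripped or pressed hard (angle between carton's own z axis and vertical above 0.2 rad or contact force between the fingers and carton above 35 N).
It fails at once if the twin or the flat carton is moved from its place (distance of any of twin, flat_carton from where it was at the start of the episode above 0.01 m).
It fails at once if a bystander is moved (distance of any of glasses, loupe, lens_clock, driver_wood, glue_bottle from where it was at the start of the episode above 0.02 m).
It also fails if it takes over 58 s, if anything falls off the work surface, if the arm or the gripper's body presses on something with over 40 N, if the wrist force passes 120 N, or if a joint passes its speed limit or range.

## Working session

There is one attempt and no reset: what is moved stays moved. The work goes in short steps, Python scripts to look and compute and a tool call to move; the robot and the scene stay as the last step left them, time stands still between calls to the robot, and variables do not carry over. Pictures are saved under pics/ and viewed, and the job is handed in when it is done.

Besides the shell and the picture viewer there is one more tool, called after "Request:" as name(argument=value, ...), one argument or row to a line, values as JSON. move_arm: Moves the arm, as the interface text tells. Its arguments: {"type":"object","properties":{"increments":{"type":"array"}},"required":["increments"]}

```bash
ls; mkdir -p pics; python3 - <<'E'
from plant import bot
import cv2
o=bot.get_obs()
print({k:(v if not hasattr(v,'round') else v) for k,v in o.items()})
for n in ["side","top","wrist"]:
    d=bot.get_image(n)
    cv2.imwrite(f"pics/{n}0.png",d["image"][:,:,::-1])
    print(n,d["K"],d["distortion"],d["R"],d["t"])
E
```

```text
pics
{'t': 0.0, 'joints': array([-1.30101217e+00,  3.42730265e-01,  1.52505113e+00,  1.47187618e-05,
        1.27537201e+00, -1.45982434e-01]), 'joint_velocities': array([ 1.07455559e-03, -2.61183922e-04,  4.11271763e-05,  2.72589043e-04,
        8.53581600e-04,  6.59337061e-04]), 'effort': array([ 1.29920056e-03, -4.31239700e+01, -2.44216776e+01,  7.20106484e-02,
        5.58114436e-02, -1.31372199e-04]), 'eef_pos': array([ 0.21199059, -0.4799541 ,  0.29152906]), 'tcp_rot': array([ 9.78470117e-01,  2.06387068e-01, -4.12494793e-05, -7.79313312e-04]), 'wrist_force': array([ 0.08056155, -0.43434915,  0.52089623]), 'torque': array([ 0.0016233 , -0.01683453,  0.02164174]), 'gripper_width': 0.09217194779435789}
side [[484.65157991   0.         259.59072947]
 [  0.         484.65157991 185.95887441]
 [  0.           0.           1.        ]] [0.04243423 0.         0.         0.         0.        ] [[-0.3708895  -0.92837883  0.02353136]
 [-0.46014547  0.16170165 -0.87299411]
 [ 0.80666419 -0.3346122  -0.48716276]] [0.19217665 0.34270108 1.2524611 ]
top [[405.53753432   0.         264.88567705]
 [  0.         405.53753432 197.00124372]
 [  0.           0.           1.        ]] [0.02590912 0.         0.         0.         0.        ] [[-0.02013872 -0.99974455 -0.01026036]
 [-0.98609724  0.02155479 -0.16476534]
 [ 0.16494441  0.00679955 -0.98627943]] [-0.02533241  0.62943896  1.15566341]
wrist [[341.50120627   0.         256.16335511]
 [  0.         341.50120627 191.32238663]
 [  0.           0.           1.        ]] [-0.0775063  0.         0.         0.         0.       ] [[ 4.04572868e-01 -9.14505763e-01 -6.64202037e-05]
 [-8.83877458e-01 -3.91041694e-01  2.56606767e-01]
 [-2.34694340e-01 -1.03757429e-01 -9.66515888e-01]] [-0.52506023 -0.03329063  0.38842902]
```

View pics/side0.png

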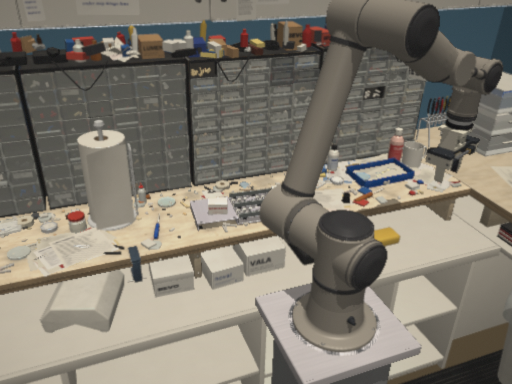

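View pics/top0.png

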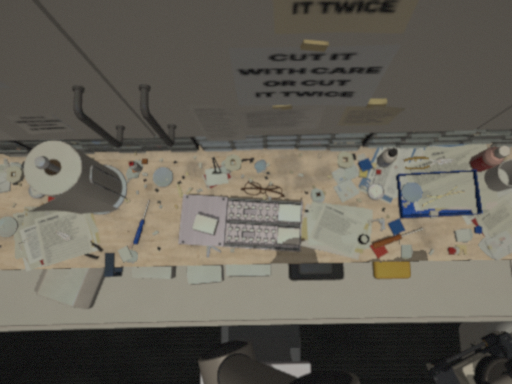

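View pics/wrist0.png

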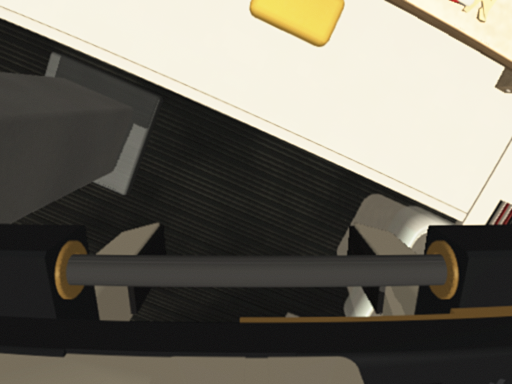

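```bash
python3 - <<'E'
import cv2
t=cv2.imread("pics/top0.png");c=t[180:260,170:320]
cv2.imwrite("pics/top0z.png",cv2.resize(c,None,fx=5,fy=5,interpolation=cv2.INTER_CUBIC))
t=cv2.imread("pics/side0.png");c=t[170:270,180:330]
cv2.imwrite("pics/side0z.png",cv2.resize(c,None,fx=5,fy=5,interpolation=cv2.INTER_CUBIC))
E
```

```text
(no output)
```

View pics/top0z.png

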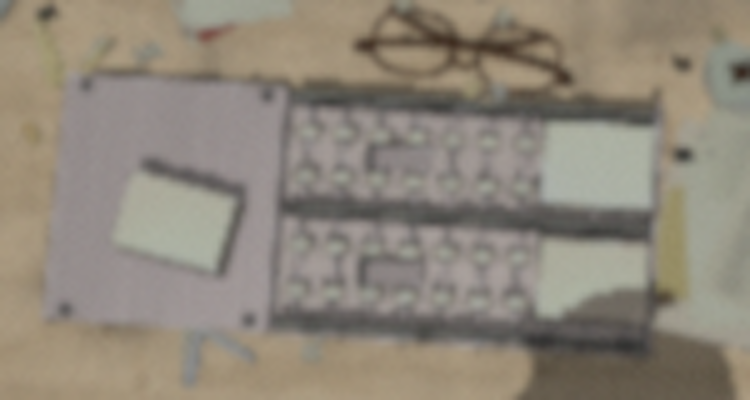

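View pics/side0z.png

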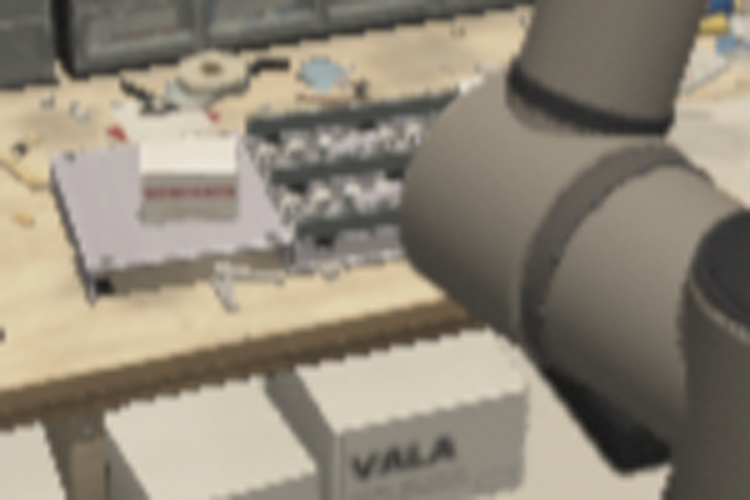

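```bash
cat > h.py <<'E'
import numpy as np, cv2, json
def cast(d,px,z):
    px=np.asarray(px,float).reshape(-1,1,2)
    n=cv2.undistortPoints(px,np.array(d["K"]),np.array(d["distortion"])).reshape(-1,2)
    R=np.array(d["R"]);t=np.array(d["t"])
    C=-R.T@t
    r=np.c_[n,np.ones(len(n))]@R
    z=np.broadcast_to(z,(len(n),))
    s=(z-C[2])/r[:,2]
    return C+r*s[:,None]
def proj(d,X):
    R=np.array(d["R"]);t=np.array(d["t"])
    p,_=cv2.projectPoints(np.asarray(X,float).reshape(-1,3),cv2.Rodrigues(R)[0],t,np.array(d["K"]),np.array(d["distortion"]))
    return p.reshape(-1,2)
E
python3 - <<'E'
from h import *
from plant import bot
d=bot.get_image("top")
z=lambda l:np.array(l)/5.+[170,180]-0.4
# zoom pixel coords
def show(n,l,h):
    P=cast(d,z(l),h); print(n,(P*1000).round(1)[:,:2].tolist()); return P
P=show("plate corners TL TR BR BL",[[67,74],[283,84],[268,330],[45,322]],.031)
show("screws",[[86,84],[267,95],[250,320],[65,309]],.031)
P=show("rails far L,R top",[[290,100],[657,105]],.044)
R=show("mid",[[290,212],[655,220]],.044)
R=show("near",[[275,325],[648,345]],.044)
C=show("far carton z58",[[543,122],[660,124],[657,208],[540,208]],.058)
C=show("near carton z70",[[540,238],[648,240],[645,318],[538,318]],.070)
for a in (C,):
    print(np.linalg.norm(np.diff(a,axis=0),axis=1)*1000)
K=show("carton z71",[[135,170],[242,192],[218,275],[112,245]],.071)
print(np.linalg.norm(np.diff(K,axis=0),axis=1)*1000)
E
```

```text
plate corners TL TR BR BL [[645.7, 210.1], [636.7, 78.9], [488.6, 88.4], [496.2, 221.1]]
screws [[639.3, 198.5], [630.2, 88.6], [494.7, 99.1], [503.6, 209.4]]
rails far L,R top [[624.7, 73.4], [616.9, -146.2]]
mid [[557.3, 73.7], [547.9, -142.6]]
near [[490.8, 82.9], [474.6, -136.0]]
far carton z58 [[606.0, -77.5], [603.3, -146.5], [553.6, -142.9], [555.0, -74.4]]
near carton z70 [[536.3, -73.7], [533.9, -136.1], [489.0, -132.9], [490.3, -71.4]]
[62.47934712 44.94455701 61.49660341]
carton z71 [[580.9, 161.2], [566.7, 98.9], [518.8, 112.8], [537.5, 174.2]]
[63.96018838 49.86647904 64.19669993]
```

Request:
move_arm(
  increments=[
    [-1, 0.17, -0.12, 0, 0],
    [-1, 0.35, -0.23, 0, 0],
    [-1, 0.52, -0.35, 0, 0],
    [-1, 0.7, -0.46, 0, 0],
    [-1, 0.875, -0.58, 0, 0],
  ],
)

```text
t: 0.7
eef_pos: [0.2975, -0.3465, 0.2921]
tcp_rot: [0.978, 0.206, 0.0, -0.0]
wrist_force: [-0.1, 0.5, 0.4]
gripper_width: 0.0564
```

Request:
move_arm(
  increments=[
    [-1, 0.17, -0.12, 0, 0],
    [-1, 0.35, -0.23, 0, 0],
    [-1, 0.52, -0.35, 0, 0],
    [-1, 0.7, -0.46, 0, 0],
    [-1, 0.875, -0.58, 0, 0],
  ],
)

```text
t: 1.2
eef_pos: [0.3825, -0.2139, 0.2922]
tcp_rot: [0.978, 0.206, 0.0, 0.0]
wrist_force: [0.3, 0.3, 0.3]
gripper_width: 0.0163
```

Request:
move_arm(
  increments=[
    [-1, 0.17, -0.12, 0, 0],
    [-1, 0.35, -0.23, 0, 0],
    [-1, 0.52, -0.35, 0, 0],
    [-1, 0.7, -0.46, 0, 0],
    [-1, 0.875, -0.58, 0, 0],
  ],
)

```text
t: 1.7
eef_pos: [0.4674, -0.0813, 0.2922]
tcp_rot: [0.978, 0.206, -0.0, 0.0]
wrist_force: [0.4, -0.1, -0.6]
gripper_width: 0.0001
```

```bash
python3 - <<'E'
from plant import bot
from h import *
from scipy.spatial.transform import Rotation as Ro
o=bot.get_obs();print(o["t"],o["joints"].round(3),o["eef_pos"].round(4),o["tcp_rot"].round(3),o["gripper_width"])
d=bot.get_image("wrist");cv2.imwrite("pics/w1.png",d["image"][:,:,::-1])
C=-d["R"].T@d["t"];T=Ro.from_quat(o["tcp_rot"]).as_matrix()
print("cam in tool",T.T@(C-o["eef_pos"]));print((T.T@d["R"].T).round(3))
E
```

```text
1.7 [-0.334  0.25   1.656 -0.     1.236  0.821] [ 0.4674 -0.0813  0.2922] [ 0.978  0.206 -0.     0.   ] 8.533888819094973e-05
cam in tool [ 0.06783568  0.00018921 -0.09229131]
[[ 0.001 -0.966 -0.257]
 [ 1.     0.     0.001]
 [-0.001 -0.257  0.966]]
```

View pics/w1.png

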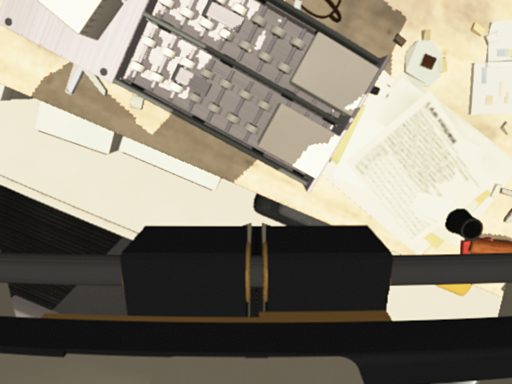

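Request:
move_arm(
  increments=[
    [-1, 0.05, -0.2, 0, 0.22],
    [-1, 0.1, -0.4, 0, 0.45],
    [-1, 0.15, -0.6, 0, 0.7],
    [-1, 0.19, -0.75, 0, 0.97],
    [-1, 0.19, -0.75, 0, 0.97],
  ],
)

```text
t: 2.25
eef_pos: [0.4468, 0.0339, 0.2922]
tcp_rot: [0.999, -0.035, -0.0, -0.0]
wrist_force: [0.1, -0.1, 0.5]
gripper_width: 0.0004
```

```bash
python3 - <<'E'
from plant import bot
from h import *
import pickle
o=bot.get_obs();print(o["t"],o["joints"].round(3),o["eef_pos"].round(4),o["tcp_rot"].round(4),o["gripper_width"])
for n in("wrist","top"):
    d=bot.get_image(n);cv2.imwrite(f"pics/{n}2.png",d["image"][:,:,::-1]);pickle.dump(d,open(f"{n}2.pkl","wb"))
    if n=="wrist": cv2.imwrite("pics/w2z.png",cv2.resize(d["image"][:240,:,::-1],(800,375),interpolation=cv2.INTER_CUBIC))
E
```

```text
2.25 [-9.600e-02  2.010e-01  1.721e+00  1.000e-03  1.220e+00  1.544e+00] [0.4468 0.0339 0.2922] [ 9.994e-01 -3.450e-02 -2.000e-04 -3.000e-04] 0.0003800184712823818
```

View pics/w2z.png

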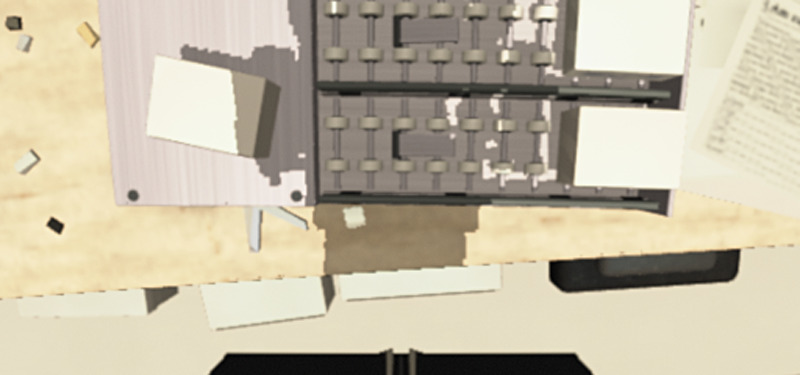

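```bash
python3 - <<'E'
import cv2
t=cv2.imread("pics/wrist2.png")
cv2.imwrite("pics/w2a.png",cv2.resize(t[20:140,60:220],None,fx=5,fy=5,interpolation=cv2.INTER_CUBIC))
cv2.imwrite("pics/w2b.png",cv2.resize(t[40:160,300:460],None,fx=5,fy=5,interpolation=cv2.INTER_CUBIC))
E
```

```text
(no output)
```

View pics/w2a.png

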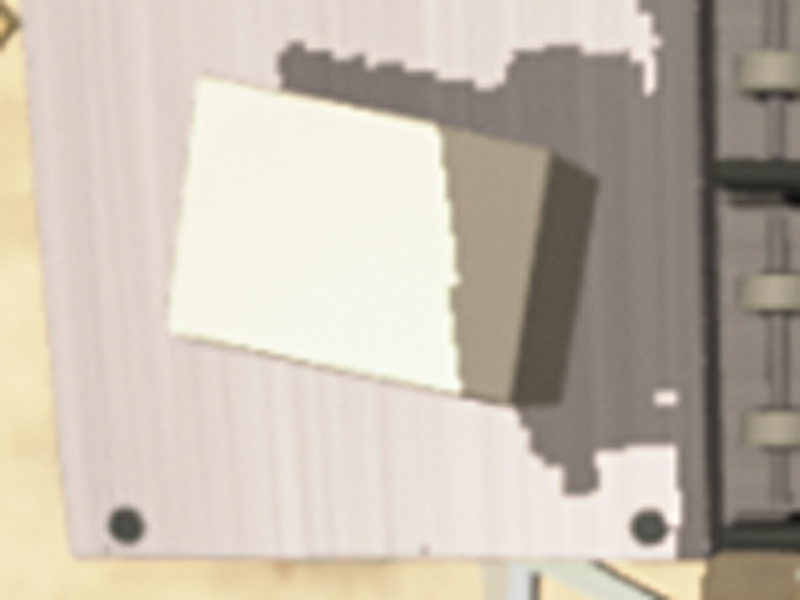

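View pics/w2b.png

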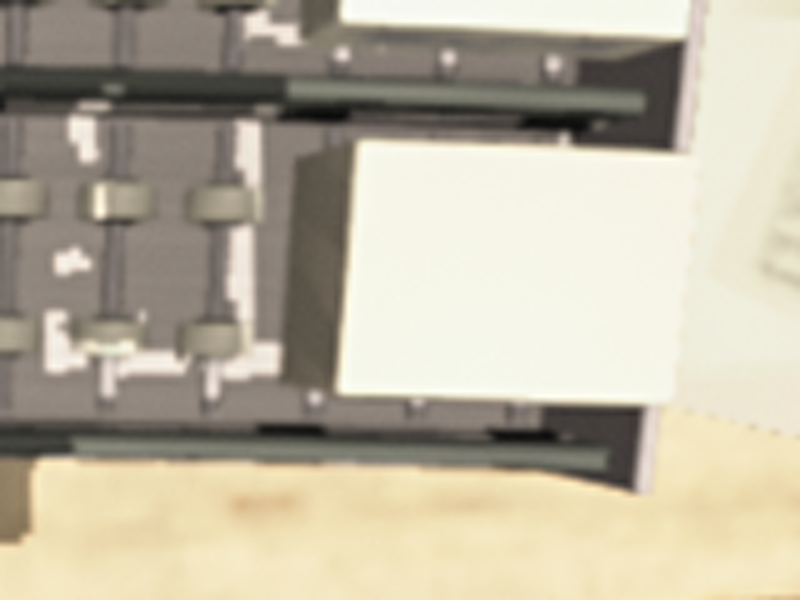

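```bash
python3 - <<'E'
from h import *
import pickle
d=pickle.load(open("wrist2.pkl","rb"))
A=lambda l:np.array(l)/5.+[60,20]-0.4
B=lambda l:np.array(l)/5.+[300,40]-0.4
def show(n,p,h):
    P=cast(d,p,h); print(n,(P*1000).round(1)[:,:2].tolist()); return P[:,:2]*1000
def box(n,c):
    c=np.array(c);print(n,"ctr",c.mean(0).round(1),"sides",np.linalg.norm(c-np.roll(c,-1,0),axis=1).round(1),
     "hdg",[round(float(np.degrees(np.arctan2(*(v[::-1])))),2) for v in (c[1]-c[0],c[2]-c[3])])
C=show("carton",A([[202,76],[552,150],[515,405],[170,333]]),.071);box("carton",C)
T=show("twin",B([[357,138],[692,155],[672,402],[335,395]]),.070);box("twin",T)
S=show("screws",A([[127,525],[649,525]]),.031)
E=show("plate near edge",A([[72,556],[712,553]]),.031)
F=show("plate right edge(lane gap)",A([[703,20],[712,553]]),.031)
M=show("midrail top left(far edge,near edge), right end",np.r_[A([[716,162],[716,188]]),B([[645,90],[645,114]])],.044)
N=show("nearrail",np.r_[A([[712,520],[712,545]]),B([[607,446],[607,468]])],.044)
for n,v in (("screws",S[1]-S[0]),("edge",E[1]-E[0]),("mid",M[2]-M[0]),("mid2",M[3]-M[1]),("near",N[2]-N[0]),("near2",N[3]-N[1])): print(n,np.linalg.norm(v),np.degrees(np.arctan2(v[1],v[0])))
E
```

```text
carton [[582.1, 160.5], [564.0, 100.1], [521.3, 112.0], [539.2, 173.2]]
carton ctr [551.6 136.5] sides [63.  44.3 63.8 44.7] hdg [-106.65, -106.29]
twin [[537.8, -75.1], [532.2, -136.7], [488.2, -134.8], [492.9, -71.1]]
twin ctr [ 512.8 -104.4] sides [61.9 44.  63.8 45. ] hdg [-95.17, -94.23]
screws [[504.9, 207.6], [496.2, 98.1]]
plate near edge [[499.5, 220.7], [489.6, 85.8]]
plate right edge(lane gap) [[591.9, 77.2], [489.6, 85.8]]
midrail top left(far edge,near edge), right end [[563.6, 75.5], [558.9, 75.9], [546.2, -140.5], [541.7, -140.6]]
nearrail [[496.9, 83.0], [492.0, 83.5], [477.9, -135.1], [473.5, -135.3]]
screws 109.83813679250802 -94.5425840385632
edge 135.34585349390264 -94.22576021534704
mid 216.63221875712298 -94.61106216047439
mid2 217.2011143811418 -94.5415831025335
near 218.95775502335925 -94.96687075127491
near2 219.6163508219255 -94.83642345099724
```

Request:
move_arm(
  increments=[
    [-0.565, 0.15, -0.15, 0, 0.02],
    [-0.565, 0.35, -0.35, 0, 0.02],
    [-0.565, 0.55, -0.55, 0, 0.02],
    [-0.565, 0.75, -0.73, 0, 0.02],
    [-0.565, 0.75, -0.73, 0, 0.02],
  ],
)

```text
t: 2.85
eef_pos: [0.5704, 0.1344, 0.2907]
tcp_rot: [0.999, -0.038, 0.0, -0.0]
wrist_force: [0.3, -0.8, -0.0]
gripper_width: 0.0196
```

Request:
move_arm(
  increments=[
    [-0.565, 0.14, 0, 0.1, 0],
    [-0.565, 0.27, 0, 0.3, 0],
    [-0.565, 0.27, 0, 0.5, 0],
    [-0.565, 0.27, 0, 0.7, 0],
    [-0.565, 0.27, 0, 0.8, 0],
  ],
)

```text
t: 3.35
eef_pos: [0.6065, 0.1281, 0.169]
tcp_rot: [0.999, -0.039, -0.002, 0.001]
wrist_force: [1.7, 0.4, -1.2]
gripper_width: 0.0201
```

```bash
cat > look.py <<'E'
from plant import bot
from h import *
import sys,pickle
from scipy.spatial.transform import Rotation as Ro
n=sys.argv[1]
o=bot.get_obs();print(o["t"],o["joints"].round(3),o["eef_pos"].round(4),"w",round(o["gripper_width"],4),"F",o["wrist_force"].round(2))
T=Ro.from_quat(o["tcp_rot"]).as_matrix();print("hdg",np.arctan2(T[1,0],T[0,0]))
g=np.radians(-94.6);ux=np.array([np.cos(g),np.sin(g)]);uy=np.array([-ux[1],ux[0]])
q=o["eef_pos"][:2]*1000-[524.8,40.6];print("xf",(q@ux).round(2),"off",(q@uy).round(2))
for c in sys.argv[2:]:
    d=bot.get_image(c);pickle.dump(d,open(f"{c}{n}.pkl","wb"));im=d["image"][:,:,::-1]
    cv2.imwrite(f"pics/{c}{n}.png",im)
    if c=="top": cv2.imwrite(f"pics/{c}{n}z.png",cv2.resize(im[180:260,170:320],None,fx=5,fy=5,interpolation=cv2.INTER_CUBIC))
    if c=="side": cv2.imwrite(f"pics/{c}{n}z.png",cv2.resize(im[130:250,180:330],None,fx=5,fy=5,interpolation=cv2.INTER_CUBIC))
E
python3 look.py 3 wrist side
```

```text
3.35 [ 8.500e-02  6.280e-01  1.405e+00 -1.000e-03  1.113e+00  1.734e+00] [0.6065 0.1281 0.169 ] w 0.0201 F [ 1.69  0.36 -1.23]
hdg -0.07861152646560485
xf -93.73 off 74.41
```

View pics/wrist3.png

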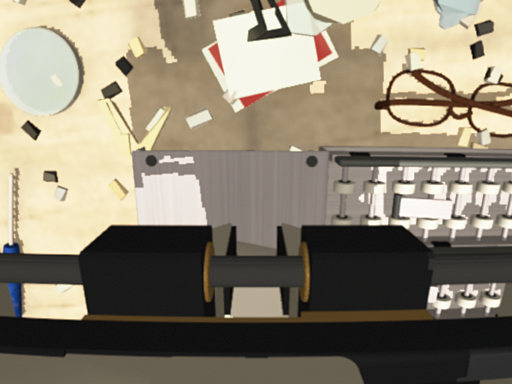

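View pics/side3z.png

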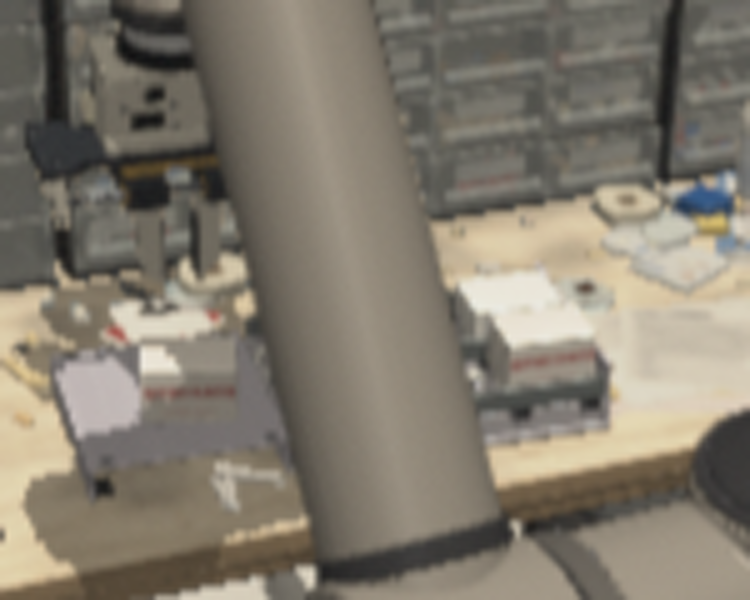

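Request:
move_arm(
  increments=[
    [-0.565, 0, -0.03, 0.1, 0],
    [-0.565, 0, -0.03, 0.2, 0],
    [-0.565, 0, -0.03, 0.3, 0],
    [-0.565, 0, -0.03, 0.36, 0],
    [-0.565, 0, -0.03, 0.36, 0],
  ],
)

```text
t: 3.95
eef_pos: [0.6076, 0.1345, 0.1173]
tcp_rot: [0.999, -0.039, -0.001, 0.0]
wrist_force: [-0.4, 0.2, -0.6]
gripper_width: 0.02
```

```bash
python3 look.py 4 side
```

```text
3.95 [ 0.095  0.691  1.446 -0.     1.006  1.745] [0.6076 0.1345 0.1173] w 0.02 F [-0.42  0.2  -0.62]
hdg -0.07893027873418158
xf -100.23 off 75.05
```

View pics/side4z.png

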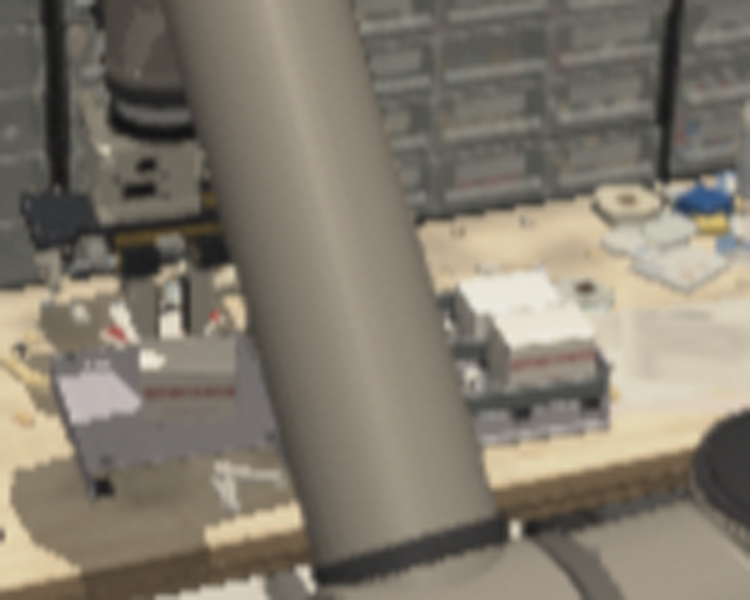

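Request:
move_arm(
  increments=[
    [-0.565, -0.03, 0, 0.02, 0],
    [-0.565, -0.06, 0, 0.02, 0],
    [-0.565, -0.08, 0, 0.02, 0],
    [-0.565, -0.095, 0, 0.02, 0],
    [-0.565, -0.11, 0, 0.02, 0],
  ],
)

```text
t: 4.5
eef_pos: [0.5916, 0.1361, 0.1156]
tcp_rot: [0.999, -0.04, 0.001, -0.0]
wrist_force: [1.6, 0.6, 0.5]
gripper_width: 0.0197
```

Request:
move_arm(
  increments=[
    [-0.565, -0.015, 0, 0, 0],
    [-0.565, -0.03, 0, 0, 0],
    [-0.565, -0.045, 0, 0, 0],
    [-0.565, -0.06, 0, 0, 0],
    [-0.565, -0.075, 0, 0, 0],
  ],
)

```text
t: 5.0
eef_pos: [0.5804, 0.1369, 0.1154]
tcp_rot: [0.999, -0.04, 0.0, 0.0]
wrist_force: [1.0, 0.4, 0.4]
gripper_width: 0.02
```

```bash
python3 look.py 5 side top wrist
```

```text
5.0 [ 0.103  0.654  1.531 -0.     0.956  1.753] [0.5804 0.1369 0.1154] w 0.02 F [0.96 0.41 0.44]
hdg -0.07921891509696055
xf -100.48 off 47.65
```

View pics/side5z.png

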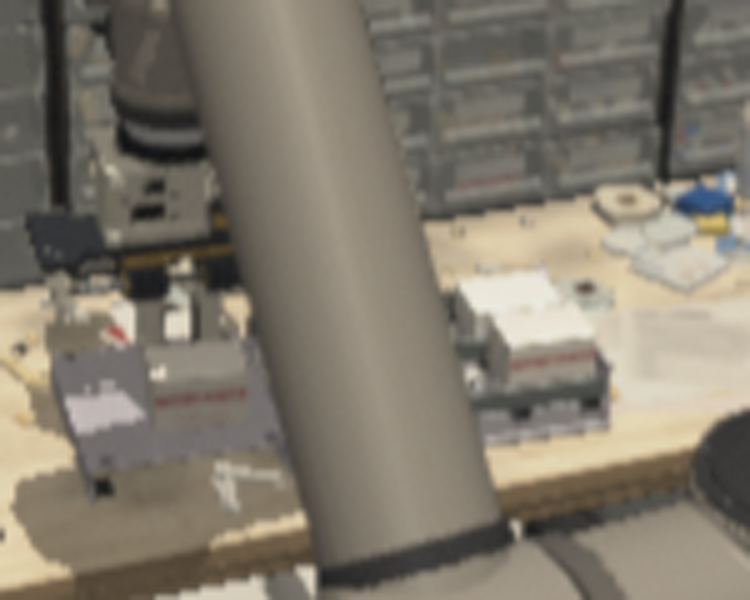

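View pics/top5z.png

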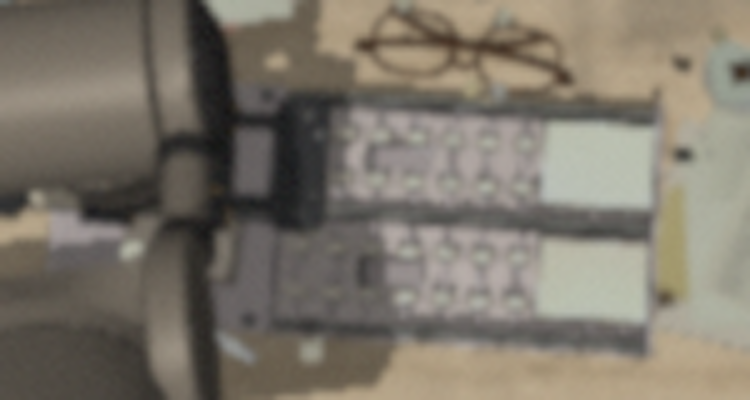

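View pics/wrist5.png

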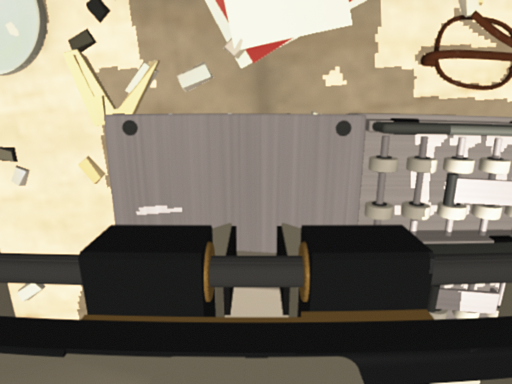

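Request:
move_arm(
  increments=[
    [-0.565, -0.015, 0, 0, 0],
    [-0.565, -0.03, 0, 0, 0],
    [-0.565, -0.045, 0, 0, 0],
    [-0.565, -0.06, 0, 0, 0],
    [-0.565, -0.07, 0, 0, 0],
  ],
)

```text
t: 5.65
eef_pos: [0.5696, 0.1376, 0.1151]
tcp_rot: [0.999, -0.04, -0.0, 0.0]
wrist_force: [1.4, 0.3, -0.7]
gripper_width: 0.0201
```

```bash
python3 look.py 6 side
```

```text
5.65 [ 0.106  0.639  1.563 -0.     0.94   1.757] [0.5696 0.1376 0.1151] w 0.0201 F [ 1.42  0.29 -0.7 ]
hdg -0.07909450108716008
xf -100.31 off 36.88
```

View pics/side6z.png

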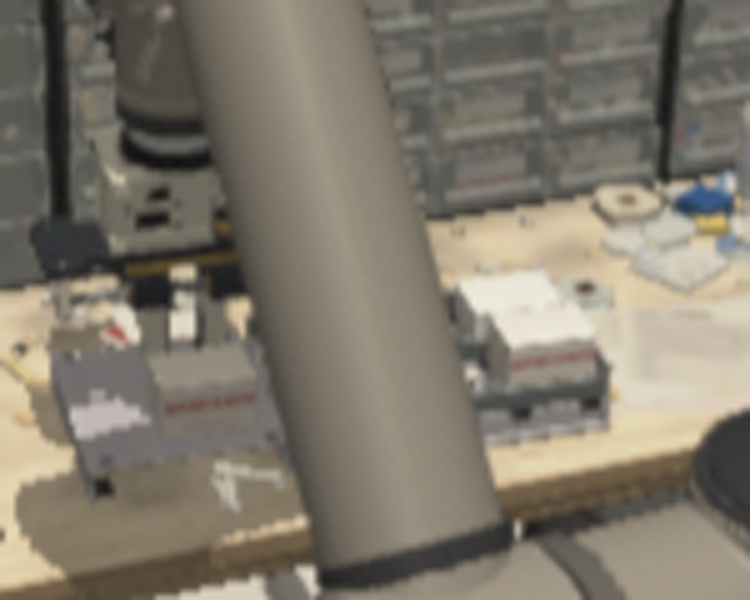

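Request:
move_arm(
  increments=[
    [-0.565, -0.01, 0, 0, 0],
    [-0.565, -0.02, 0, 0, 0],
    [-0.565, -0.029, 0, 0, 0],
    [-0.565, -0.029, 0, 0, 0],
    [-0.565, -0.029, 0, 0, 0],
  ],
)

```text
t: 6.2
eef_pos: [0.5652, 0.1381, 0.1151]
tcp_rot: [0.999, -0.04, -0.0, 0.0]
wrist_force: [0.7, -0.0, -0.3]
gripper_width: 0.0201
```

Request:
move_arm(
  increments=[
    [-0.565, 0.03, 0, 0, 0],
    [-0.565, 0.1, 0, -0.1, 0],
    [-0.565, 0.1, 0, -0.4, 0],
    [-0.565, 0.1, 0, -0.7, 0],
    [-0.565, 0.1, 0, -1, 0],
  ],
)

```text
t: 6.7
eef_pos: [0.5803, 0.1368, 0.2665]
tcp_rot: [0.999, -0.04, -0.001, 0.0]
wrist_force: [0.8, 0.1, 0.1]
gripper_width: 0.0199
```

Request:
move_arm(
  increments=[
    [-1, -0.25, 0, -0.1, 0],
    [-1, -0.5, 0.15, -0.18, 0],
    [-1, -0.75, 0.3, -0.18, 0],
    [-1, -0.9, 0.4, -0.18, 0],
    [-1, -0.9, 0.4, -0.18, 0],
  ],
)

```text
t: 7.2
eef_pos: [0.4386, 0.0869, 0.2926]
tcp_rot: [0.999, -0.04, -0.001, 0.0]
wrist_force: [0.4, 0.4, -0.0]
gripper_width: 0.0006
```

```bash
python3 look.py 7 wrist; python3 - <<'E'
import cv2
t=cv2.imread("pics/wrist7.png")
cv2.imwrite("pics/w7z.png",cv2.resize(t[0:240],(800,375),interpolation=cv2.INTER_CUBIC))
E
```

```text
7.2 [ 0.024  0.199  1.721 -0.     1.222  1.675] [0.4386 0.0869 0.2926] w 0.0006 F [ 0.45  0.43 -0.04]
hdg -0.08016080587567674
xf -39.21 off -89.63
```

View pics/w7z.png

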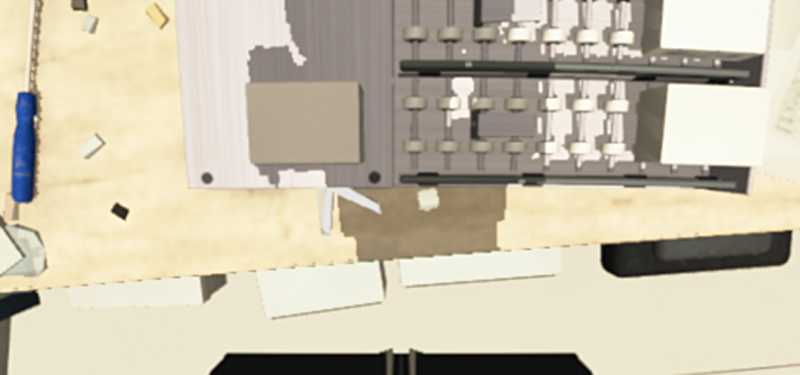

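```bash
python3 - <<'E'
import cv2
t=cv2.imread("pics/wrist7.png")
cv2.imwrite("pics/w7a.png",cv2.resize(t[20:140,130:290],None,fx=5,fy=5,interpolation=cv2.INTER_CUBIC))
cv2.imwrite("pics/w7b.png",cv2.resize(t[20:140,350:510],None,fx=5,fy=5,interpolation=cv2.INTER_CUBIC))
E
```

```text
(no output)
```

View pics/w7a.png

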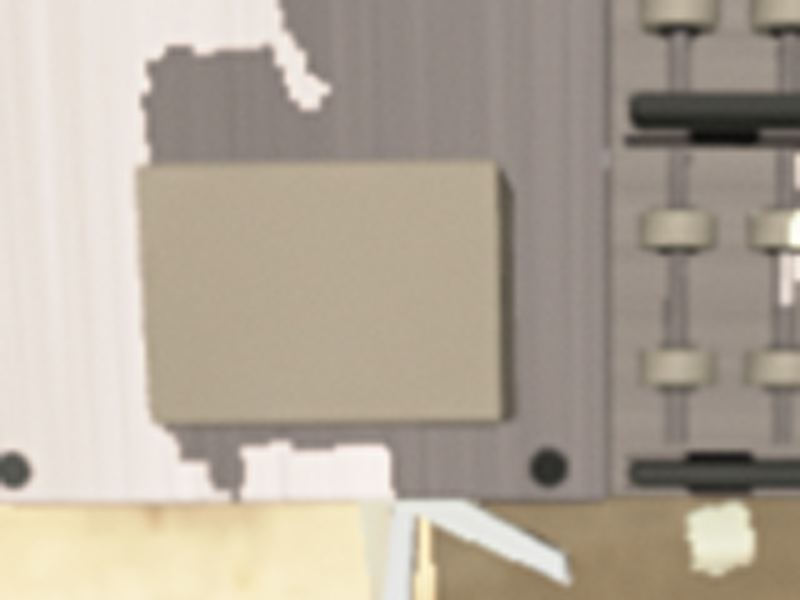

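View pics/w7b.png

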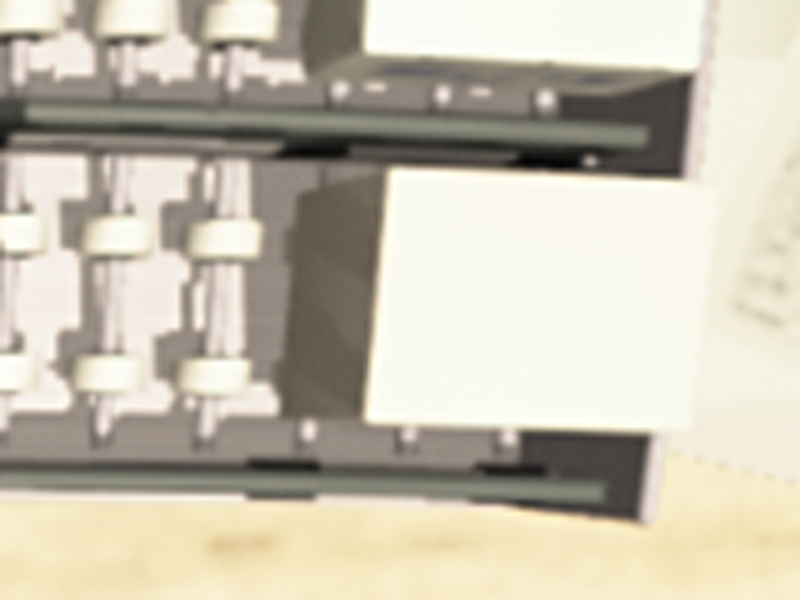

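```bash
python3 - <<'E'
from h import *
import pickle
d=pickle.load(open("wrist7.pkl","rb"))
A=lambda l:np.array(l)/5.+[130,20]-0.4
B=lambda l:np.array(l)/5.+[350,20]-0.4
g=np.radians(-94.6);ux=np.array([np.cos(g),np.sin(g)]);uy=np.array([-ux[1],ux[0]])
def show(n,p,h):
    P=cast(d,p,h)[:,:2]*1000; Q=P-[524.8,40.6];print(n,P.round(1).tolist(),"| xf,off:",np.c_[Q@ux,Q@uy].round(1).tolist()); return P
def box(n,c):
    print(n,"ctr",c.mean(0).round(1),"xf,off",((c.mean(0)-[524.8,40.6])@np.c_[ux,uy]).round(1),"sides",np.linalg.norm(c-np.roll(c,-1,0),axis=1).round(1),
     "hdg",[round(float(np.degrees(np.arctan2(*(v[::-1])))),2) for v in (c[1]-c[0],c[2]-c[3])])
C=show("carton",A([[138,164],[498,160],[500,421],[155,421]]),.071);box("carton",C)
T=show("twin",B([[387,168],[716,182],[690,428],[365,420]]),.070);box("twin",T)
M=show("mid",np.r_[A([[633,96],[633,124]]),B([[648,125],[648,146]])],.044)
N=show("near",np.r_[A([[633,461],[633,484]]),B([[605,480],[605,500]])],.044)
E=show("plate edge",A([[20,500],[605,500]]),.031)
s=show("screws",A([[12,470],[549,467]]),.031)
E
```

```text
carton [[555.2, 163.1], [550.2, 100.3], [505.8, 104.2], [511.2, 166.1]] | xf,off: [[-124.6, 20.5], [-61.5, 20.5], [-61.9, -24.0], [-124.1, -23.6]]
carton ctr [530.6 133.4] xf,off [-93.   -1.7] sides [63.  44.5 62.2 44.1] hdg [-94.61, -94.96]
twin [[537.5, -74.6], [532.6, -137.7], [488.6, -135.1], [493.5, -71.4]] | xf,off: [[113.8, 21.9], [177.1, 22.1], [178.0, -22.0], [114.2, -22.2]]
twin ctr [ 513.1 -104.7] xf,off [ 1.458e+02 -1.000e-01] sides [63.2 44.1 63.9 44.1] hdg [-94.39, -94.42]
mid [[563.3, 75.7], [558.3, 76.1], [546.0, -140.8], [542.1, -141.0]] | xf,off: [[-38.1, 35.6], [-38.1, 30.5], [179.1, 35.7], [179.6, 31.8]]
near [[496.1, 81.0], [491.6, 81.4], [477.7, -135.1], [473.6, -135.3]] | xf,off: [[-38.0, -31.9], [-38.0, -36.3], [178.9, -32.9], [179.5, -36.9]]
plate edge [[498.6, 207.3], [488.3, 87.4]] | xf,off: [[-164.0, -39.4], [-43.7, -40.1]]
screws [[504.8, 208.0], [495.8, 98.1]] | xf,off: [[-165.2, -33.4], [-55.0, -33.5]]
```

Request:
move_arm(
  increments=[
    [-1, 0.12, -0.15, 0, -0.25],
    [-1, 0.25, -0.35, 0, -0.5],
    [-1, 0.45, -0.55, 0, -0.75],
    [-1, 0.59, -0.772, 0, -1],
    [-1, 0.59, -0.772, 0, -1],
  ],
)

```text
t: 7.75
eef_pos: [0.5414, 0.1999, 0.2907]
tcp_rot: [0.977, 0.212, 0.0, -0.001]
wrist_force: [-0.5, -0.4, 0.4]
gripper_width: 0.0003
```

Request:
move_arm(
  increments=[
    [-1, 0, 0, 0, -0.25],
    [-1, 0, 0, 0, -0.5],
    [-1, 0, 0, 0, -0.75],
    [-1, 0, 0, 0, -1],
    [-1, 0, 0, 0, -1],
  ],
)

```text
t: 8.25
eef_pos: [0.5389, 0.1962, 0.2918]
tcp_rot: [0.896, 0.444, -0.0, -0.0]
wrist_force: [-0.3, -0.1, 0.2]
gripper_width: 0.0005
```

Request:
move_arm(
  increments=[
    [-1, 0, 0, 0, -0.25],
    [-1, 0, 0, 0, -0.5],
    [-1, 0, 0, 0, -0.75],
    [-1, 0, 0, 0, -1],
    [-1, 0, 0, 0, -1],
  ],
)

```text
t: 8.75
eef_pos: [0.5388, 0.1962, 0.292]
tcp_rot: [0.759, 0.651, -0.0, -0.0]
wrist_force: [0.6, 0.1, 0.2]
gripper_width: 0.0002
```

Request:
move_arm(
  increments=[
    [-1, 0, 0, 0, -0.14],
    [-1, 0, 0, 0, -0.14],
    [-1, 0, 0, 0, -0.14],
  ],
)

```text
t: 9.05
eef_pos: [0.5387, 0.1962, 0.2921]
tcp_rot: [0.736, 0.676, -0.0, 0.0]
wrist_force: [-0.2, 0.0, -0.3]
gripper_width: 0.0002
```

```bash
python3 look.py 8 wrist
```

```text
9.05 [ 0.216  0.431  1.387 -0.     1.323  0.301] [0.5387 0.1962 0.2921] w 0.0002 F [-0.21  0.02 -0.35]
hdg 1.4858834530670355
xf -156.21 off 1.33
```

View pics/wrist8.png

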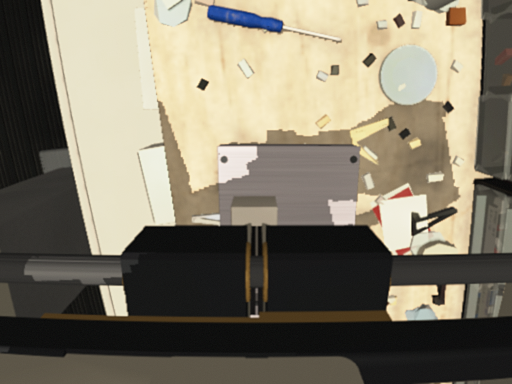

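Request:
move_arm(
  increments=[
    [-1, 0, -0.017, 0.2, -0.009],
    [-1, 0, -0.017, 0.4, -0.009],
    [-1, 0, -0.017, 0.6, -0.009],
    [-1, 0, -0.017, 0.8, -0.009],
    [-1, 0, -0.017, 0.9, -0.009],
  ],
)

```text
t: 9.6
eef_pos: [0.5349, 0.1961, 0.1545]
tcp_rot: [0.734, 0.679, -0.002, -0.001]
wrist_force: [0.5, -0.4, 0.3]
gripper_width: 0.0007
```

Request:
move_arm(
  increments=[
    [-1, 0, 0, 0.1, 0],
    [-1, 0, 0, 0.2, 0],
    [-1, 0, 0, 0.285, 0],
    [-1, 0, 0, 0.285, 0],
    [-1, 0, 0, 0.285, 0],
  ],
)

```text
t: 10.1
eef_pos: [0.5362, 0.1964, 0.1146]
tcp_rot: [0.734, 0.68, -0.0, 0.0]
wrist_force: [0.3, -0.2, -0.3]
gripper_width: 0.0007
```

```bash
python3 look.py 9 side wrist
```

```text
10.1 [ 0.217  0.618  1.608 -0.     0.915  0.293] [0.5362 0.1964 0.1146] w 0.0007 F [ 0.32 -0.24 -0.35]
hdg 1.4943964441865039
xf -156.23 off -1.13
```

View pics/side9z.png

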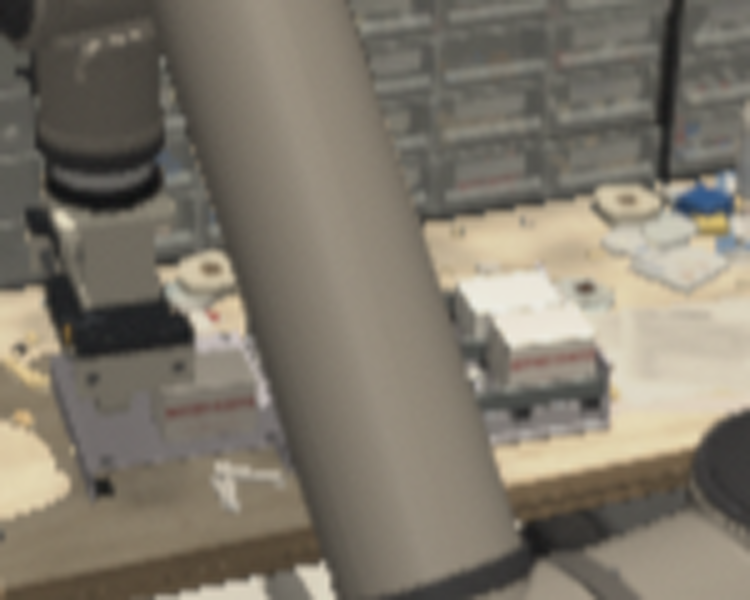

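View pics/wrist9.png

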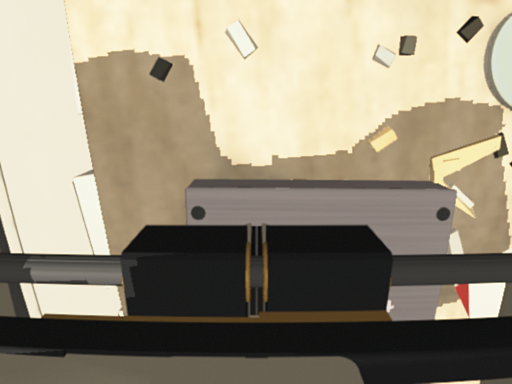

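```bash
python3 - <<'E'
from h import *
import pickle
d=pickle.load(open("side9.pkl","rb"))
im=d["image"][:,:,::-1]
cv2.imwrite("pics/s9zz.png",cv2.resize(im[165:225,185:240],None,fx=10,fy=10,interpolation=cv2.INTER_CUBIC))
g=np.radians(-94.6);ux=np.array([np.cos(g),np.sin(g)]);uy=np.array([-ux[1],ux[0]])
for off in (-20,-1,18):
    for p in ([95,408],[130,403],[85,380],[190,375],[190,352],[75,352],[262,378],[158,393]):
        q=np.array(p)/5+[180,130]-.4
        a,b=cast(d,[q],0.)[0],cast(d,[q],.1)[0]
        oa,ob=[((v[:2]*1000-[524.8,40.6])@uy) for v in(a,b)]
        s=(off-oa)/(ob-oa);X=a+s*(b-a)
        print(off,p,"z",round(X[2]*1000,1),"xf",round((X[:2]*1000-[524.8,40.6])@ux,1))
E
```

```text
-20 [95, 408] z 65.3 xf -172.1
-20 [130, 403] z 65.4 xf -149.2
-20 [85, 380] z 87.4 xf -177.8
-20 [190, 375] z 80.3 xf -109.1
-20 [190, 352] z 97.7 xf -108.8
-20 [75, 352] z 109.2 xf -183.3
-20 [262, 378] z 70.4 xf -60.9
-20 [158, 393] z 70.0 xf -130.6
-1 [95, 408] z 53.3 xf -168.9
-1 [130, 403] z 53.3 xf -145.6
-1 [85, 380] z 75.7 xf -174.6
-1 [190, 375] z 68.5 xf -105.0
-1 [190, 352] z 86.1 xf -104.7
-1 [75, 352] z 97.8 xf -180.3
-1 [262, 378] z 58.4 xf -56.1
-1 [158, 393] z 58.0 xf -126.8
18 [95, 408] z 41.2 xf -165.7
18 [130, 403] z 41.3 xf -142.1
18 [85, 380] z 63.9 xf -171.5
18 [190, 375] z 56.6 xf -100.9
18 [190, 352] z 74.5 xf -100.6
18 [75, 352] z 86.3 xf -177.2
18 [262, 378] z 46.4 xf -51.3
18 [158, 393] z 46.0 xf -123.0
```

View pics/s9zz.png

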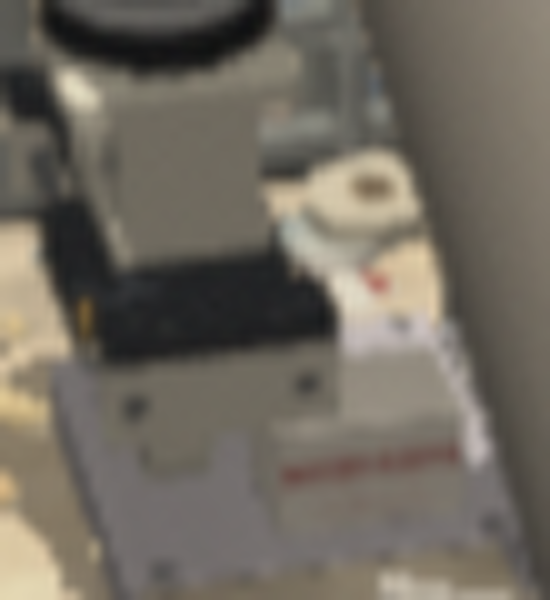

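Request:
move_arm(
  increments=[
    [-0.7, -0.03, 0, -0.01, 0.007],
    [-0.7, -0.06, 0, -0.01, 0.007],
    [-0.7, -0.09, 0, -0.01, 0.007],
    [-0.7, -0.11, 0, -0.01, 0.007],
    [-0.7, -0.13, 0, -0.01, 0.007],
  ],
)

```text
t: 10.7
eef_pos: [0.5346, 0.1766, 0.1161]
tcp_rot: [0.735, 0.678, 0.0, -0.0]
wrist_force: [-0.1, 2.0, 0.5]
gripper_width: 0.0139
```

Request:
move_arm(
  increments=[
    [-0.7, -0.02, 0, 0, 0],
    [-0.7, -0.04, 0, 0, 0],
    [-0.7, -0.06, 0, 0, 0],
    [-0.7, -0.08, 0, 0, 0],
    [-0.7, -0.1, 0, 0, 0],
  ],
)

```text
t: 11.2
eef_pos: [0.5335, 0.1619, 0.1161]
tcp_rot: [0.734, 0.679, 0.0, 0.0]
wrist_force: [0.3, 3.2, 1.2]
gripper_width: 0.0137
```

```bash
python3 look.py 10 side top
```

```text
11.2 [0.157 0.596 1.648 0.    0.897 0.236] [0.5335 0.1619 0.1161] w 0.0137 F [0.32 3.21 1.19]
hdg 1.491862803103455
xf -121.62 off -1.1
```

View pics/side10z.png

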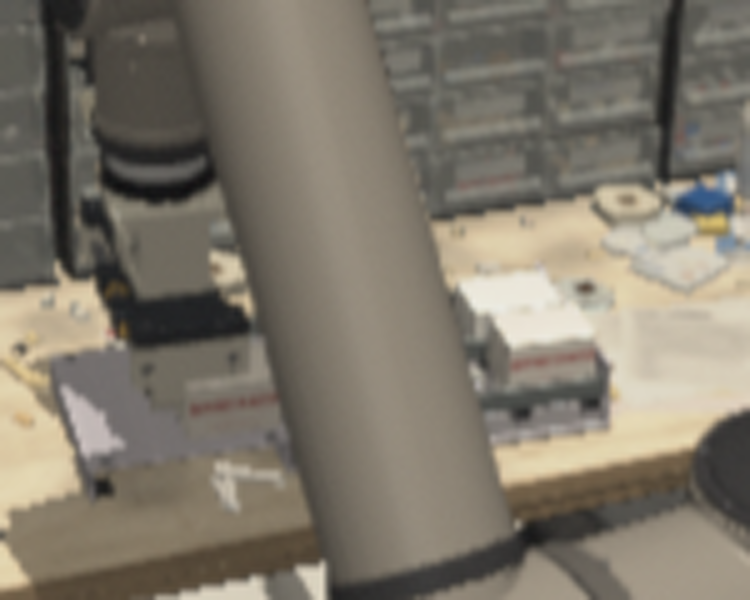

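View pics/top10z.png

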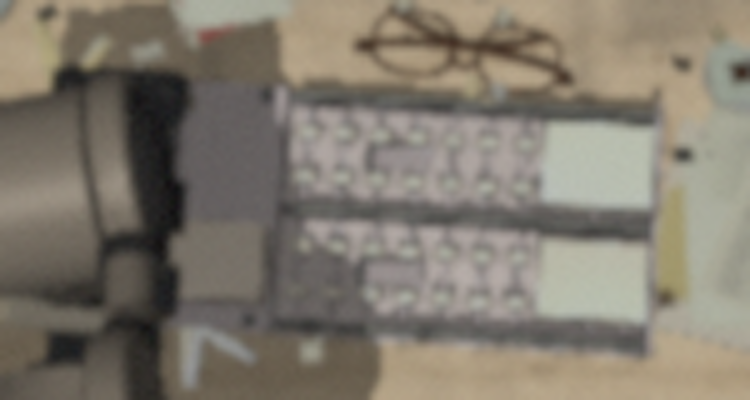

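```bash
cat > fr.py <<'E'
from h import *
import pickle,sys
# front edge points in zoomed top
n=sys.argv[1];pts=eval(sys.argv[2])
d=pickle.load(open(f"top{n}.pkl","rb"))
g=np.radians(-94.6);ux=np.array([np.cos(g),np.sin(g)]);uy=np.array([-ux[1],ux[0]])
P=cast(d,np.array(pts)/5+[170,180]-.4,.0705)[:,:2]*1000-[524.8,40.6]
print(np.c_[P@ux,P@uy].round(1).tolist())
E
python3 fr.py 10 "[[268,222],[264,299],[538,238],[536,318]]"
```

```text
[[-45.1, 20.6], [-43.9, -23.9], [111.8, 20.5], [113.2, -25.5]]
```

Request:
move_arm(
  increments=[
    [-0.7, -0.025, 0, 0, 0],
    [-0.7, -0.05, 0, 0, 0],
    [-0.7, -0.075, 0, 0, 0],
    [-0.7, -0.1, 0, 0, 0],
    [-0.7, -0.125, 0, 0, 0],
  ],
)

```text
t: 11.8
eef_pos: [0.5319, 0.143, 0.116]
tcp_rot: [0.735, 0.679, -0.0, 0.0]
wrist_force: [-0.2, 2.7, 1.8]
gripper_width: 0.014
```

Request:
move_arm(
  increments=[
    [-0.7, -0.025, 0, 0, 0],
    [-0.7, -0.05, 0, 0, 0],
    [-0.7, -0.075, 0, 0, 0],
    [-0.7, -0.1, 0, 0, 0],
    [-0.7, -0.125, 0, 0, 0],
  ],
)

```text
t: 12.3
eef_pos: [0.5305, 0.1243, 0.1161]
tcp_rot: [0.734, 0.679, 0.0, 0.0]
wrist_force: [0.2, 4.2, 2.5]
gripper_width: 0.0142
```

```bash
python3 look.py 11 top side
```

```text
12.3 [ 0.09   0.579  1.684 -0.     0.878  0.169] [0.5305 0.1243 0.1161] w 0.0142 F [0.19 4.23 2.47]
hdg 1.4918208224331464
xf -83.94 off -1.03
```

View pics/top11z.png

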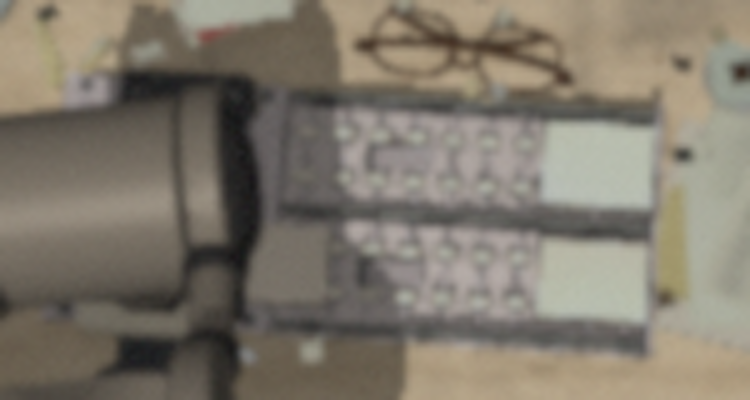

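View pics/side11z.png

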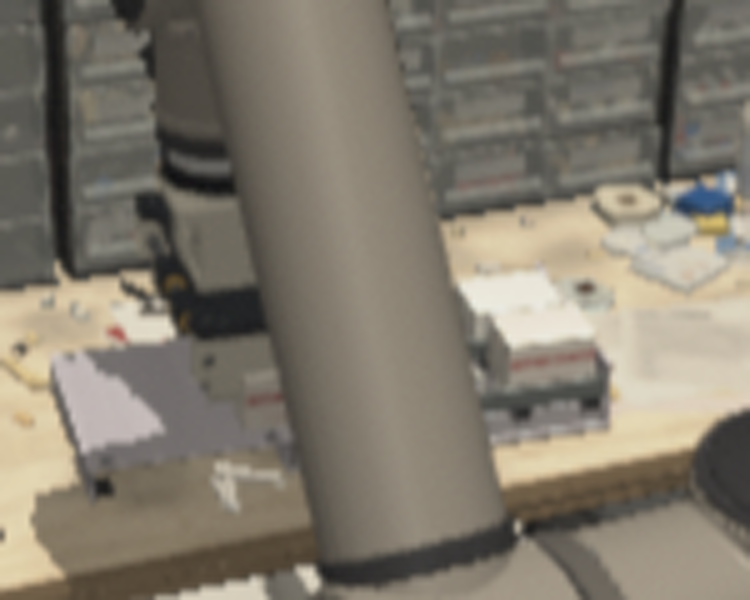

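```bash
python3 fr.py 11 "[[331,230],[327,306],[538,238],[536,318]]"; python3 look.py 12
```

```text
[[-8.2, 18.1], [-7.3, -25.8], [111.8, 20.5], [113.2, -25.5]]
12.4 [ 8.900e-02  5.790e-01  1.685e+00 -1.000e-03  8.780e-01  1.690e-01] [0.5303 0.1238 0.1158] w 0.0139 F [ 0.26  0.84 -0.25]
hdg 1.4915490417116628
xf -83.4 off -1.16
```

Request:
move_arm(
  increments=[
    [-0.7, -0.02, 0, 0, 0],
    [-0.7, -0.04, 0, 0, 0],
    [-0.7, -0.06, 0, 0, 0],
    [-0.7, -0.08, 0, 0, 0],
    [-0.7, -0.1, 0, 0, 0],
  ],
)

```text
t: 12.9
eef_pos: [0.529, 0.1093, 0.1158]
tcp_rot: [0.734, 0.679, -0.0, -0.0]
wrist_force: [0.6, 0.3, -0.1]
gripper_width: 0.0138
```

Request:
move_arm(
  increments=[
    [-0.7, -0.02, 0, 0, 0],
    [-0.7, -0.04, 0, 0, 0],
    [-0.7, -0.06, 0, 0, 0],
    [-0.7, -0.08, 0, 0, 0],
    [-0.7, -0.1, 0, 0, 0],
  ],
)

```text
t: 13.4
eef_pos: [0.528, 0.0945, 0.116]
tcp_rot: [0.734, 0.679, 0.0, -0.0]
wrist_force: [-0.1, 0.1, -0.5]
gripper_width: 0.0136
```

```bash
python3 look.py 13 top side
```

```text
13.4 [0.034 0.567 1.709 0.    0.866 0.113] [0.528  0.0945 0.116 ] w 0.0136 F [-0.07  0.12 -0.49]
hdg 1.491823321832488
xf -54.02 off -1.13
```

View pics/top13z.png

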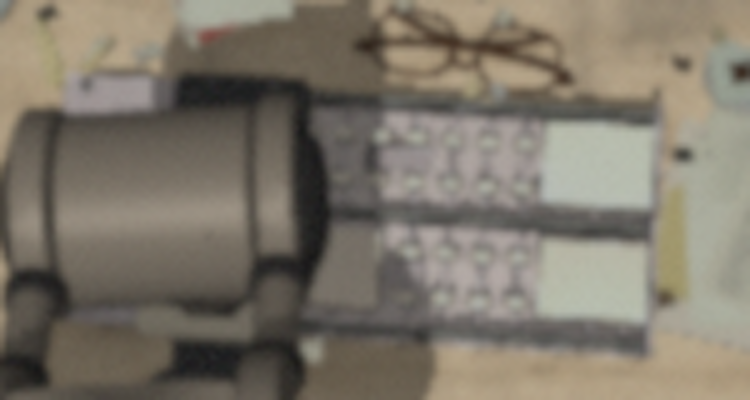

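View pics/side13z.png

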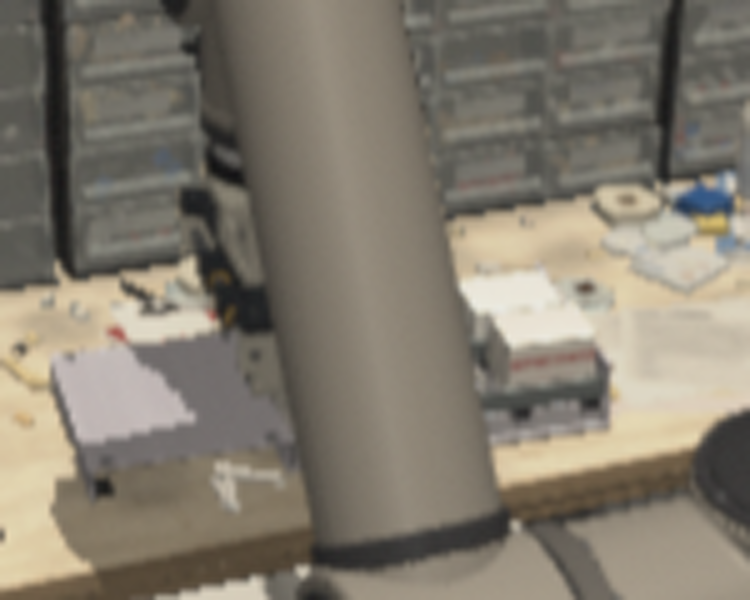

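```bash
python3 - <<'E'
import cv2
t=cv2.imread("pics/top13.png")
cv2.imwrite("pics/t13.png",cv2.resize(t[212:252,225:305],None,fx=10,fy=10,interpolation=cv2.INTER_CUBIC))
E
python3 fr.py 13 "[[381,229],[377,308]]"
```

```text
[[20.7, 20.4], [21.5, -25.2]]
```

View pics/t13.png

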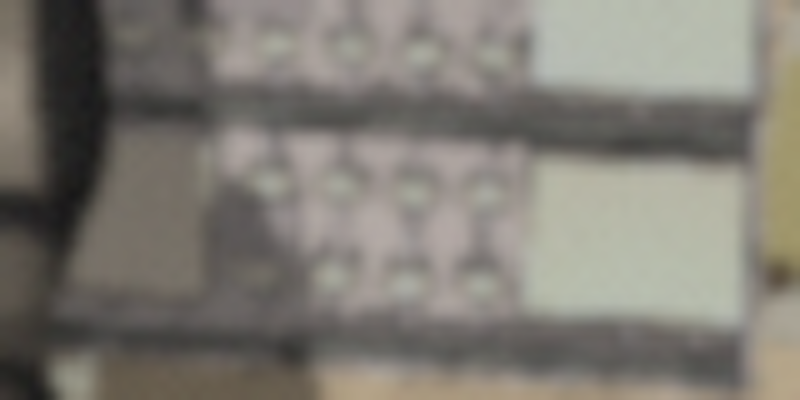

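Request:
move_arm(
  increments=[
    [-0.7, -0.02, 0, 0, 0],
    [-0.7, -0.04, 0, 0, 0],
    [-0.7, -0.06, 0, 0, 0],
    [-0.7, -0.08, 0, 0, 0],
    [-0.7, -0.1, 0, 0, 0],
  ],
)

```text
t: 14.0
eef_pos: [0.5268, 0.0794, 0.116]
tcp_rot: [0.734, 0.679, -0.0, 0.0]
wrist_force: [-1.0, -0.4, 0.7]
gripper_width: 0.0138
```

Request:
move_arm(
  increments=[
    [-0.7, -0.02, 0, 0, 0],
    [-0.7, -0.04, 0, 0, 0],
    [-0.7, -0.06, 0, 0, 0],
    [-0.7, -0.08, 0, 0, 0],
    [-0.7, -0.1, 0, 0, 0],
  ],
)

```text
t: 14.5
eef_pos: [0.5256, 0.0645, 0.1159]
tcp_rot: [0.734, 0.679, -0.0, 0.0]
wrist_force: [0.5, 0.2, 0.4]
gripper_width: 0.0142
```

```bash
python3 look.py 14 top; python3 - <<'E'
import cv2
t=cv2.imread("pics/top14.png")
cv2.imwrite("pics/t14.png",cv2.resize(t[212:252,225:305],None,fx=10,fy=10,interpolation=cv2.INTER_CUBIC))
E
```

```text
14.5 [-0.023  0.558  1.728 -0.     0.856  0.057] [0.5256 0.0645 0.1159] w 0.0142 F [0.52 0.25 0.39]
hdg 1.4918013572029616
xf -23.92 off -1.09
```

View pics/t14.png

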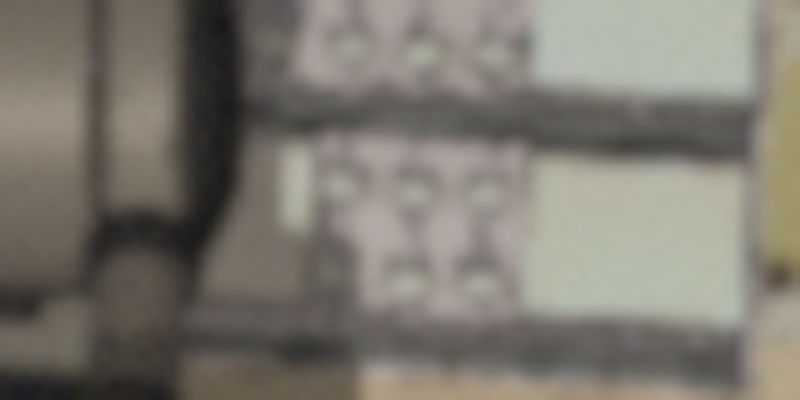

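Request:
move_arm(
  increments=[
    [-0.7, -0.02, 0, 0, 0],
    [-0.7, -0.04, 0, 0, 0],
    [-0.7, -0.06, 0, 0, 0],
    [-0.7, -0.08, 0, 0, 0],
    [-0.7, -0.1, 0, 0, 0],
  ],
)

```text
t: 15.05
eef_pos: [0.5245, 0.0496, 0.1159]
tcp_rot: [0.734, 0.679, -0.0, 0.0]
wrist_force: [0.2, -0.1, 0.1]
gripper_width: 0.0138
```

Request:
move_arm(
  increments=[
    [-0.7, -0.02, 0, 0, 0],
    [-0.7, -0.04, 0, 0, 0],
    [-0.7, -0.06, 0, 0, 0],
    [-0.7, -0.08, 0, 0, 0],
    [-0.7, -0.1, 0, 0, 0],
  ],
)

```text
t: 15.55
eef_pos: [0.5233, 0.0346, 0.1159]
tcp_rot: [0.734, 0.679, -0.0, -0.0]
wrist_force: [-0.2, 1.2, -0.2]
gripper_width: 0.014
```

Request:
move_arm(
  increments=[
    [-0.7, -0.02, 0, 0, 0],
    [-0.7, -0.04, 0, 0, 0],
    [-0.7, -0.06, 0, 0, 0],
    [-0.7, -0.08, 0, 0, 0],
    [-0.7, -0.1, 0, 0, 0],
  ],
)

```text
t: 16.05
eef_pos: [0.5221, 0.0197, 0.1159]
tcp_rot: [0.734, 0.679, -0.0, 0.0]
wrist_force: [-0.4, 0.9, 0.1]
gripper_width: 0.0137
```

```bash
python3 look.py 15 top; python3 - <<'E'
import cv2
t=cv2.imread("pics/top15.png")
cv2.imwrite("pics/t15.png",cv2.resize(t[212:252,225:305],None,fx=10,fy=10,interpolation=cv2.INTER_CUBIC))
E
```

```text
16.05 [-0.109  0.548  1.748 -0.     0.846 -0.03 ] [0.5221 0.0197 0.1159] w 0.0137 F [-0.38  0.89  0.14]
hdg 1.491826830184444
xf 21.07 off -1.02
```

View pics/t15.png

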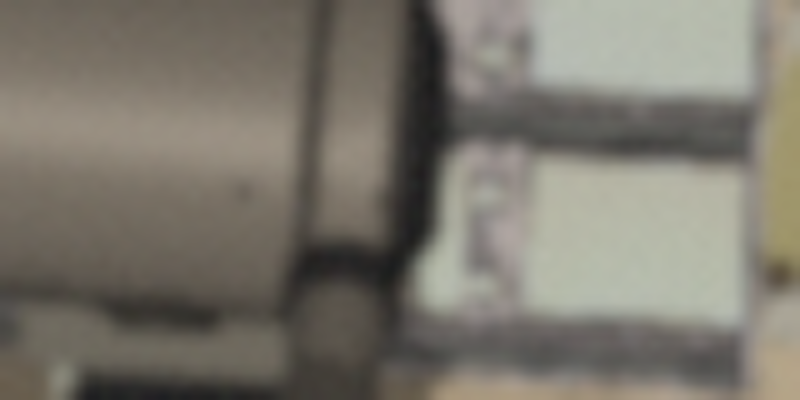

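Request:
move_arm(
  increments=[
    [-0.7, -0.02, 0, 0, 0],
    [-0.7, -0.04, 0, 0, 0],
    [-0.7, -0.06, 0, 0, 0],
    [-0.7, -0.08, 0, 0, 0],
    [-0.7, -0.08, 0, 0, 0],
  ],
)

```text
t: 16.6
eef_pos: [0.5212, 0.0075, 0.116]
tcp_rot: [0.735, 0.678, -0.0, 0.0]
wrist_force: [0.2, 0.1, 0.1]
gripper_width: 0.014
```

```bash
python3 look.py 16 top side; python3 - <<'E'
import cv2
t=cv2.imread("pics/top16.png")
cv2.imwrite("pics/t16.png",cv2.resize(t[212:252,225:305],None,fx=10,fy=10,interpolation=cv2.INTER_CUBIC))
E
```

```text
16.6 [-0.133  0.546  1.752 -0.     0.844 -0.053] [0.5212 0.0075 0.116 ] w 0.014 F [0.19 0.1  0.13]
hdg 1.491393316905839
xf 33.28 off -0.93
```

View pics/t16.png

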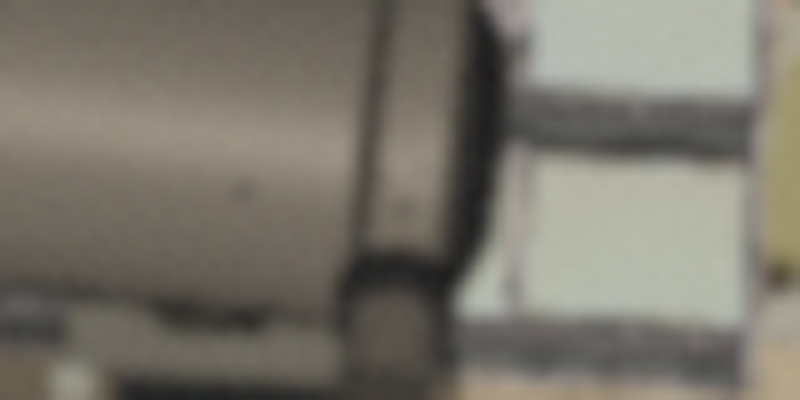

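View pics/side16z.png

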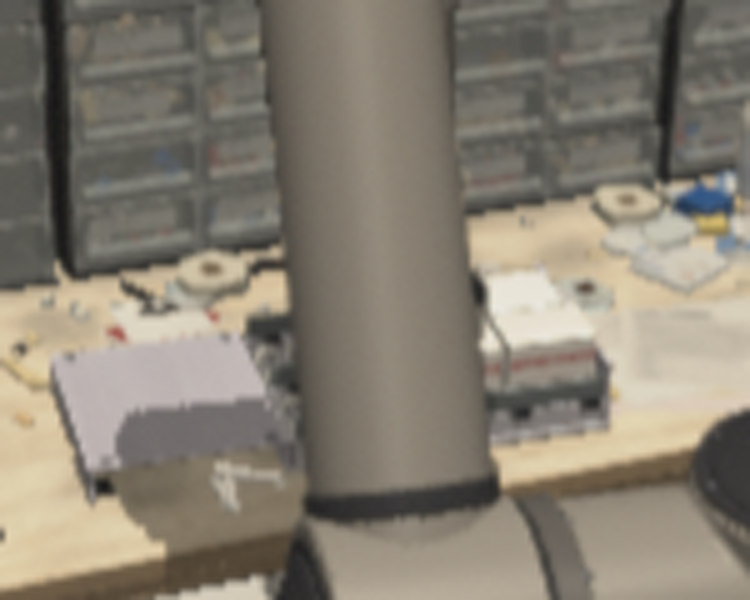

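Request:
move_arm(
  increments=[
    [-0.7, -0.007, 0, 0, 0],
    [-0.7, -0.014, 0, 0, 0],
    [-0.7, -0.02, 0, 0, 0],
    [-0.7, -0.026, 0, 0, 0],
    [-0.7, -0.026, 0, 0, 0],
  ],
)

```text
t: 17.2
eef_pos: [0.5209, 0.004, 0.1159]
tcp_rot: [0.734, 0.679, -0.0, 0.0]
wrist_force: [0.2, -0.5, -0.5]
gripper_width: 0.0137
```

```bash
python3 look.py 17 top side; python3 - <<'E'
import cv2
t=cv2.imread("pics/top17.png")
cv2.imwrite("pics/t17.png",cv2.resize(t[212:252,225:305],None,fx=10,fy=10,interpolation=cv2.INTER_CUBIC))
E
```

```text
17.2 [-0.14   0.545  1.753 -0.     0.843 -0.06 ] [0.5209 0.004  0.1159] w 0.0137 F [ 0.18 -0.49 -0.53]
hdg 1.491787768281556
xf 36.84 off -0.99
```

View pics/t17.png

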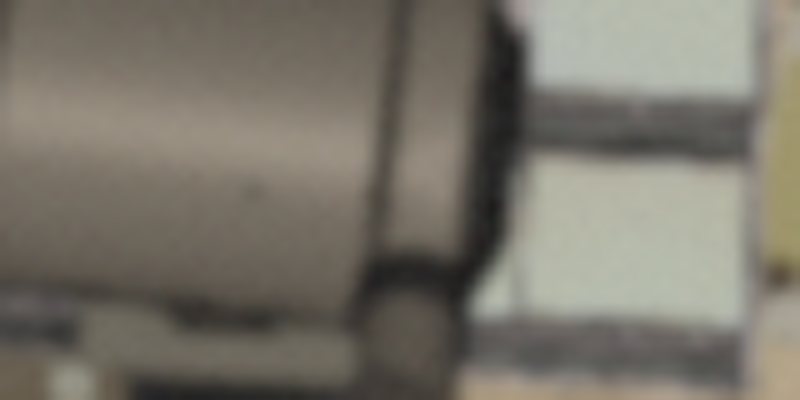

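Request:
move_arm(
  increments=[
    [-0.7, -0.004, 0, 0, 0],
    [-0.7, -0.008, 0, 0, 0],
    [-0.7, -0.012, 0, 0, 0],
    [-0.7, -0.012, 0, 0, 0],
  ],
)

```text
t: 17.7
eef_pos: [0.5207, 0.0022, 0.116]
tcp_rot: [0.735, 0.679, -0.0, 0.0]
wrist_force: [-0.3, -0.3, 0.3]
gripper_width: 0.0137
```

```bash
python3 look.py 18 top side; python3 - <<'E'
import cv2
t=cv2.imread("pics/top18.png")
cv2.imwrite("pics/t18.png",cv2.resize(t[212:252,225:305],None,fx=10,fy=10,interpolation=cv2.INTER_CUBIC))
E
```

```text
17.7 [-0.143  0.545  1.753 -0.     0.843 -0.064] [0.5207 0.0022 0.116 ] w 0.0137 F [-0.31 -0.26  0.31]
hdg 1.4916848942001095
xf 38.6 off -0.98
```

View pics/t18.png

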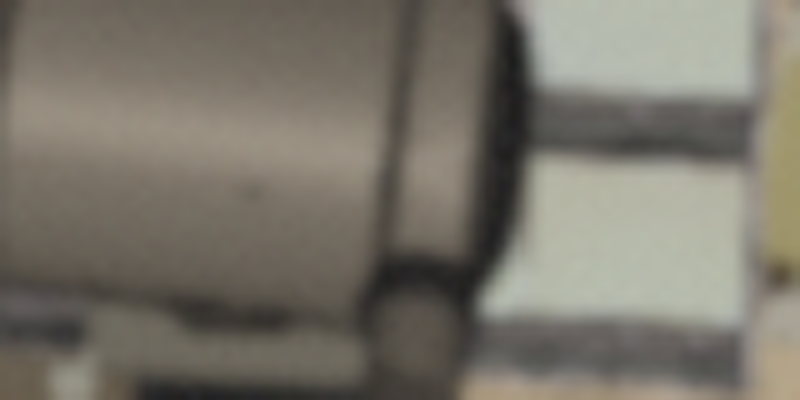

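Request:
move_arm(
  increments=[
    [-0.7, -0.004, 0, 0, 0],
    [-0.7, -0.007, 0, 0, 0],
    [-0.7, -0.007, 0, 0, 0],
  ],
)

```text
t: 18.1
eef_pos: [0.5206, 0.0012, 0.1159]
tcp_rot: [0.734, 0.679, -0.0, 0.0]
wrist_force: [-0.2, 0.3, 0.5]
gripper_width: 0.0135
```

Request:
move_arm(
  increments=[
    [-0.7, -0.004, 0, 0, 0],
    [-0.7, -0.007, 0, 0, 0],
    [-0.7, -0.007, 0, 0, 0],
  ],
)

```text
t: 18.4
eef_pos: [0.5207, 0.0008, 0.116]
tcp_rot: [0.735, 0.679, 0.0, -0.0]
wrist_force: [0.7, 5.3, 0.7]
gripper_width: 0.0138
```

Request:
move_arm(
  increments=[
    [-0.7, 0.03, 0, 0, 0],
    [-0.7, 0.09, 0, 0, 0],
    [-0.7, 0.15, 0, -0.05, 0],
    [-0.7, 0.2, 0, -0.2, 0],
    [-0.7, 0.2, 0, -0.4, 0],
  ],
)

```text
t: 18.9
eef_pos: [0.5222, 0.0315, 0.176]
tcp_rot: [0.734, 0.679, -0.001, -0.001]
wrist_force: [0.9, -0.2, -0.3]
gripper_width: 0.0136
```

Request:
move_arm(
  increments=[
    [-0.7, 0, 0, -0.2, 0],
    [-0.7, 0, 0, -0.4, 0],
    [-0.7, 0, 0, -0.6, 0],
    [-0.7, 0, 0, -0.8, 0],
    [-0.7, 0, 0, -0.8, 0],
  ],
)

```text
t: 19.4
eef_pos: [0.5243, 0.0307, 0.3008]
tcp_rot: [0.734, 0.679, 0.003, 0.003]
wrist_force: [0.5, -0.5, 0.3]
gripper_width: 0.0134
```

```bash
python3 look.py 19 top side wrist
```

```text
19.4 [-0.087  0.332  1.515 -0.     1.286 -0.009] [0.5243 0.0307 0.3008] w 0.0134 F [ 0.53 -0.46  0.25]
hdg 1.492446340833559
xf 9.93 off 0.34
```

View pics/side19z.png

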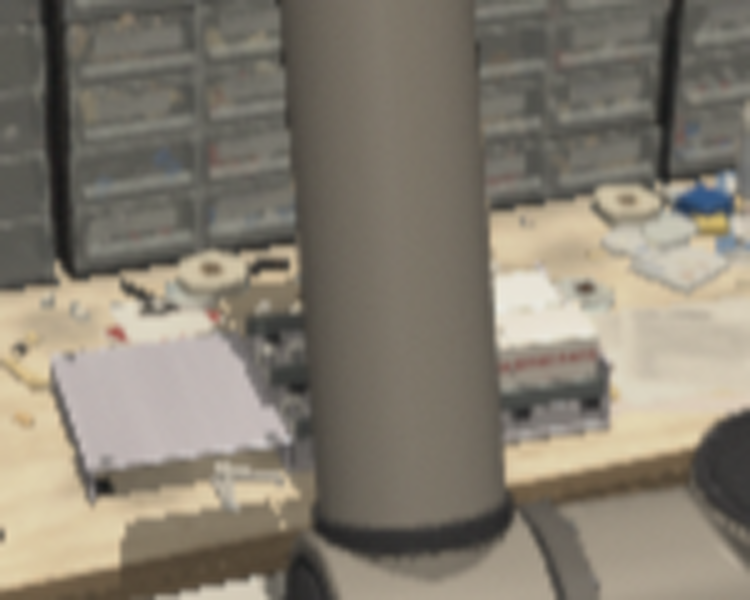

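View pics/top19z.png

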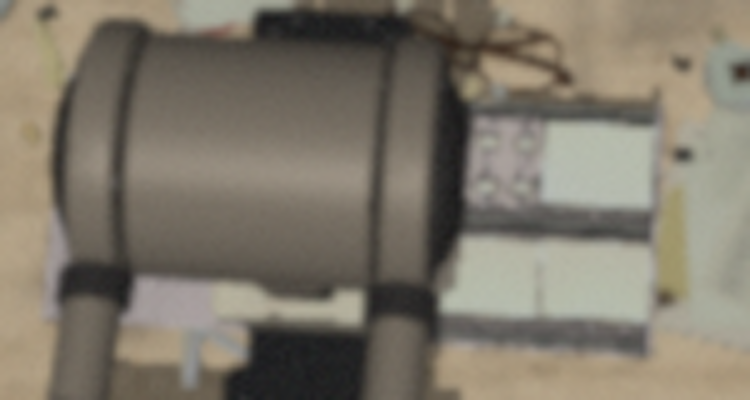

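Request:
move_arm(
  increments=[
    [-0.7, -0.2, 0, 0, 0],
    [-0.7, -0.45, 0, 0, 0],
    [-0.7, -0.7, 0, 0, 0],
    [-0.7, -0.95, 0, 0, 0],
    [-0.7, -0.95, 0, 0, 0],
  ],
)

```text
t: 20.05
eef_pos: [0.5109, -0.1154, 0.2944]
tcp_rot: [0.736, 0.677, -0.001, -0.001]
wrist_force: [-0.1, -1.0, -0.2]
gripper_width: 0.0138
```

Request:
move_arm(
  increments=[
    [-0.7, 0, 0, 0, 0],
    [-0.7, 0, 0, 0, 0],
  ],
)

```text
t: 20.25
eef_pos: [0.5115, -0.111, 0.2952]
tcp_rot: [0.734, 0.679, -0.0, -0.001]
wrist_force: [-0.3, -0.4, 0.4]
gripper_width: 0.0138
```

```bash
python3 look.py 20 top side wrist;python3 - <<'E'
import cv2
t=cv2.imread("pics/wrist20.png")
cv2.imwrite("pics/w20z.png",cv2.resize(t[60:230,150:370],None,fx=3.5,fy=3.5,interpolation=cv2.INTER_CUBIC))
E
```

```text
20.25 [-0.36   0.337  1.522  0.     1.284 -0.282] [ 0.5115 -0.111   0.2952] w 0.0138 F [-0.29 -0.43  0.36]
hdg 1.4924048568860429
xf 152.14 off -1.1
```

View pics/w20z.png

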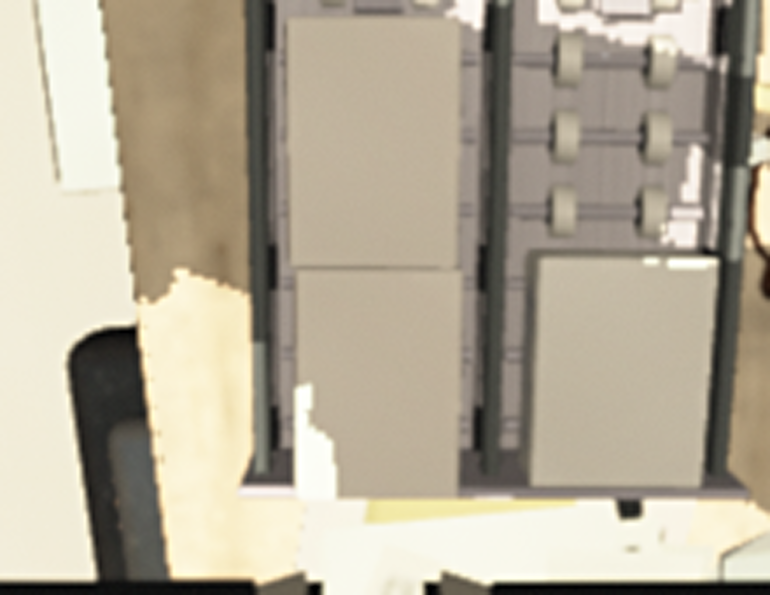

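View pics/top20z.png

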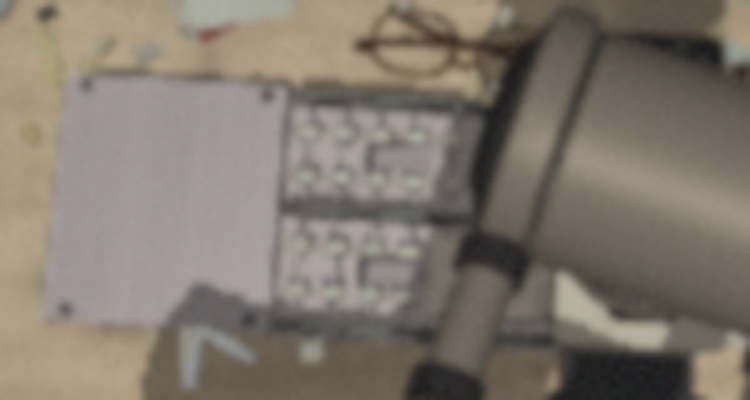

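```bash
python3 - <<'E'
import cv2,pickle
from h import *
t=cv2.imread("pics/wrist20.png")
cv2.imwrite("pics/w20y.png",cv2.resize(t[0:100,200:350],None,fx=5,fy=5,interpolation=cv2.INTER_CUBIC))
d=pickle.load(open("wrist20.pkl","rb"))
g=np.radians(-94.6);ux=np.array([np.cos(g),np.sin(g)]);uy=np.array([-ux[1],ux[0]])
P=cast(d,np.array([[289,17],[459,17],[457,267],[290,267],[298,269],[460,268],[459,497],[297,497]])/3.5+[150,60]-.4,.070)[:,:2]*1000-[524.8,40.6]
Q=np.c_[P@ux,P@uy];print(Q.round(1).tolist(),Q[:4].mean(0),Q[4:].mean(0))
# projected tab tips for up/flush
def W(xf,off,z): 
    p=np.array([524.8,40.6])+xf*ux+off*uy; return [p[0]/1000,p[1]/1000,z]
for nm,o in(("near",0),("far",69)):
  for z in(.030,.036): print(nm,z,((proj(d,[W(47,o-7,z),W(47,o+7,z),W(10,o,.030)])-[200,0])*5).round(0).tolist())
E
```

```text
[[52.2, -23.3], [52.0, 19.7], [115.2, 20.4], [115.4, -23.8], [115.9, -21.6], [115.5, 21.2], [178.7, 22.3], [178.9, -22.7]] [83.72700954 -1.72809436] [147.24309346  -0.20380608]
near 0.03 [[256.0, 316.0], [326.0, 316.0], [292.0, 120.0]]
near 0.036 [[256.0, 313.0], [327.0, 313.0], [292.0, 120.0]]
far 0.03 [[601.0, 319.0], [671.0, 320.0], [644.0, 124.0]]
far 0.036 [[607.0, 316.0], [678.0, 317.0], [644.0, 124.0]]
```

View pics/w20y.png

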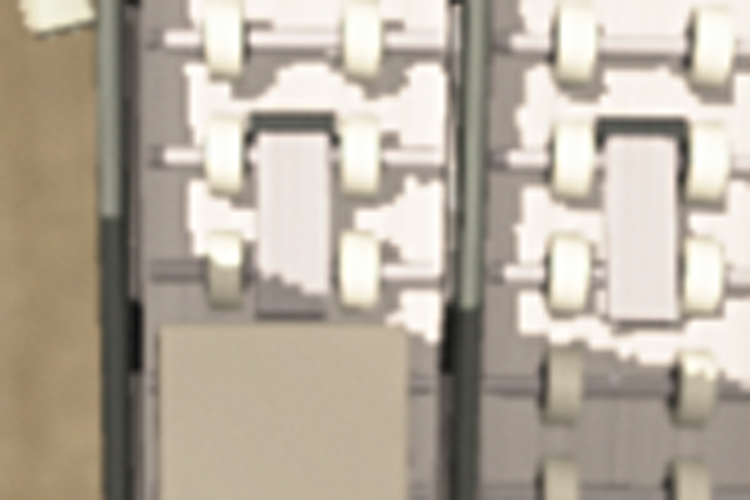

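Request:
move_arm(
  increments=[
    [-0.7, 0, -0.2, 0, 0],
    [-0.7, 0, -0.45, 0, 0],
    [-0.7, 0, -0.7, 0, 0],
    [-0.7, 0, -0.8, 0, 0],
    [-0.7, 0, -0.8, 0, 0],
  ],
)

```text
t: 20.9
eef_pos: [0.3906, -0.1015, 0.2963]
tcp_rot: [0.734, 0.679, -0.0, 0.0]
wrist_force: [-0.1, -0.1, -0.5]
gripper_width: 0.014
```

Request:
move_arm(
  increments=[
    [-0.7, 0, 0, 0, 0],
    [-0.7, 0, 0, 0, 0],
  ],
)

```text
t: 21.1
eef_pos: [0.393, -0.1024, 0.2961]
tcp_rot: [0.734, 0.679, 0.0, 0.0]
wrist_force: [0.5, 0.0, 0.2]
gripper_width: 0.0138
```

```bash
python3 look.py 21 wrist; python3 - <<'E'
import cv2,pickle
from h import *
d=pickle.load(open("wrist21.pkl","rb"))
g=np.radians(-94.6);ux=np.array([np.cos(g),np.sin(g)]);uy=np.array([-ux[1],ux[0]])
def W(xf,off,z): 
    p=np.array([524.8,40.6])+xf*ux+off*uy; return [p[0]/1000,p[1]/1000,z]
c=proj(d,[W(40,20,.03)])[0].astype(int);x0=max(0,c[0]-80);y0=max(0,c[1]-60);print(c,x0,y0)
t=cv2.imread("pics/wrist21.png")
cv2.imwrite("pics/w21y.png",cv2.resize(t[y0:y0+120,x0:x0+160],None,fx=5,fy=5,interpolation=cv2.INTER_CUBIC))
for nm,o in(("near",0),("far",69)):
  for z in(.030,.036): print(nm,z,((proj(d,[W(47,o-7,z),W(47,o+7,z),W(10,o-7,.030),W(10,o+7,.03)])-[x0,y0])*5).round(0).tolist())
E
```

```text
21.1 [-0.444  0.118  1.812  0.     1.211 -0.366] [ 0.393  -0.1024  0.2961] w 0.0138 F [0.48 0.04 0.24]
hdg 1.4924772871310275
xf 153.15 off -119.87
[395  56] 315 0
near 0.03 [[270.0, 316.0], [338.0, 318.0], [281.0, 122.0], [351.0, 124.0]]
near 0.036 [[279.0, 313.0], [349.0, 315.0], [281.0, 122.0], [351.0, 124.0]]
far 0.03 [[599.0, 326.0], [664.0, 329.0], [617.0, 136.0], [683.0, 139.0]]
far 0.036 [[614.0, 323.0], [680.0, 326.0], [617.0, 136.0], [683.0, 139.0]]
```

View pics/w21y.png

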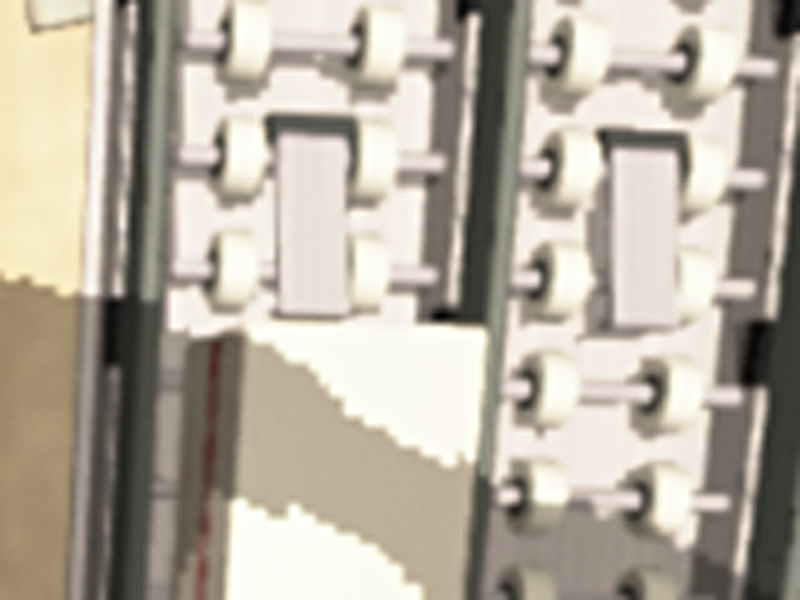

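```bash
python3 -c "
from plant import bot
print(bot.sign_off())"
```

```text
the job is handed in; nothing more can be done
None
```

The carton now stands against its twin at the end of the near lane. The stop tab has popped up behind it, the hand is clear, and I handed the job in at about 21 s; no verdict was reported.

I pushed the carton sideways with the fingertips held slightly apart, which also squared it to the lane. I then pushed it down the lane with the fingertips about 6 mm above the rail tops, until the wrist force rose to about 5 N. That rise is how I knew it had reached the twin.

**Last checks in the wrist pictures:**

| Check | Measured | Required |
|---|---|---|
| Distance between carton and twin centres | 63.5 mm | under 72 mm |
| Carton x in the feeder frame | about 84 mm | over 77 mm |
| Angle to the lane | under about 0.02 rad | under 0.15 rad |
| Twin moved | about 1 mm | 10 mm or less |

- **Stop tabs:** both tips appear where a raised tab should be (tip 6 mm above the wheels), and the near one lies just behind the carton.
- **Offset in lane:** the carton sits 1 to 2 mm off the lane centre on the robot's side, clear of the rails.
- **Forces:** the wrist never read more than about 6 N.
- **Bystanders:** I did not re-measure their positions; the hand stayed well above all of them.

No check failed. One disagreement: the 64 mm carton length read about 1 to 2 mm short in some pictures, which is within the calibration error.

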